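# Hang the tin collecting pail on the niche rail

### The job

Take the orange S-hook off the edge of the grey caddy and hang it over the rail's flat bar, near the middle, feeling gently for the bar rather than forcing it, until it sits fully home; let go of it there. Then hang the tin pail by its wire handle in the hook's lower curl, and leave it hanging still, upright and clear of the shelf. Do not disturb the other things on the shelf.

Things in the scene. Friction and masses are not known exactly. Their poses are not given: they have to be found in the camera images.
- rail: Fixed steel hanging rail standing on the shelf. Origin on the shelf straight under the middle of its slots; x points away from the robot, y along the bar, z up. Uprights, 16 mm thick, at y = +-165 mm are set back to x = +55; arms at 284 to 292 mm height carry the slot frames (x +-20 mm, up to 318 mm; clamp knobs to 336). Lightly fixed: more than 30 N would shift it.
- rail_slot (a point): Same rail and axes: middle of its depth slots, level with the bar's top edge, 310 mm above the shelf. The bar is a flat steel strip on edge, 6 mm thick (x), 16 mm high, 360 mm long. Where in the slots it is clamped is NOT measured: its middle plane lies anywhere from x = -8 to +8 mm from this point, parallel to y, and must be felt for. It does not move.
- hook_saddle (a point): Orange steel S-hook of bent strip, 75 g; middle of the underside of its upper saddle, which rests on the bar's top edge when fully home. x across the bar, y along it, z up. Saddle and legs, 18 mm wide (y), form an upside-down U: 17 mm over the outside (x), 9 mm inside, top at z = +4, back leg (+x) down to -22, front leg (-x) to -55. At the start it sits on the caddy's front strip.
- hook_grip (a point): Same hook and axes: 6 mm below the saddle's underside, centred between the flat outer leg faces, 17 mm apart along x: pinch from above, one finger in front, one behind, tips 15 mm below the saddle or higher. The lower curl stands straight under the saddle, so the hook goes onto a bar (and off the caddy strip) from the front: back leg over it, curl below it, then down.
- hook_curl (a point): Same hook and axes: where a 5 mm wire lies in the lower curl, 92.5 mm below the saddle. The curl, a strip 14 mm wide (x), is a U in the y-z plane, closed to -y and open to +y, its free tip at y = +19, z = +19. The neck comes down at y = 0 to z = +33. A wire lying along x enters from +y at z = +22 to +30, goes to y = +10, then down into the seat.
- caddy: Fixed grey paper caddy, open at the top, 140 mm (x) by 150 mm (y) by 130 mm high, walls 5 mm; origin under its middle. Its front (x = -67.5 mm, nearest the robot) is open but for a low sill and a strip along the top, 5 mm thick and 16 mm high: the hook is parked on this strip, front leg outside, back leg inside; it is off when lifted 22 to 34 mm and drawn forward.
- pail_center (a point): Empty steel tin used as a pail, 99 mm across, 118 mm high, 100 to 190 g; point on its axis half-way up (59 mm above its underside). Its stiff wire handle, fixed upright, stands in its x-z plane.
- pail_bail (a point): Same pail and axes: middle of the straight top bar of its wire handle, 173 mm above the underside, 55 mm over the rim. Round wire 5 mm thick, straight from x = -43 to +43 mm, then down to ears at x = +-52. Pinch it about 31 mm from the middle on the robot's side, fingers closing along y, the gripper leaning back 30 to 45 degrees so that it stays clear of hook and bar.
- jar: Bystander: glass jar with steel lid, 72 mm across, 105 mm high; origin under its middle.
- pet: Bystander: blue PET bottle, 64 mm across, 200 mm high; origin under its middle.
- tin: Bystander: empty tin without a handle, 74 mm across, 110 mm high; origin under its middle.
- green: Bystander: green glass bottle, 62 mm across, 215 mm high; origin under its middle.
- coathook: Bystander: white plastic coat hook lying on its plate, 50 by 22 mm, 40 mm high; origin under its middle.
- carton: Bystander: small cardboard carton 60 by 90 mm, 75 mm high; origin under its middle.
There are look-alikes about, which are no part of the job. What is shaped like the part that bears pail_center but purple or turquoise is not meant.

How it is judged (in metres and radians):
On the way, in this order (a step that is already met when the one before it is completed fails the run):
1. the S-hook sits fully home over the bar near its middle, and is let go (x of hook_saddle in the frame of rail between -0.012 and 0.012 m and y of hook_saddle in the frame of rail between -0.08 and 0.08 m and z of hook_saddle in the frame of rail between 0.306 and 0.313 m and angle between hook_saddle's own z axis and vertical below 0.2 rad and contact force between the fingers and hook below 0.05 N), for 0.3 s.
2. the pail hangs by its handle in the lower curl of the seated hook, and is let go (x of hook_saddle in the frame of rail between -0.012 and 0.012 m and y of hook_saddle in the frame of rail between -0.08 and 0.08 m and z of hook_saddle in the frame of rail between 0.306 and 0.313 m and angle between each of hook_saddle, pail_bail's own z axis and vertical below 0.2 rad and x of pail_bail in the frame of hook_curl between -0.02 and 0.02 m and y of pail_bail in the frame of hook_curl between -0.008 and 0.008 m and z of pail_bail in the frame of hook_curl between -0.005 and 0.006 m and contact force between pail and hook above 0.5 N and contact force between the fingers and pail below 0.05 N), for 0.3 s.
At the end, for the whole second after the job is handed in: Hook home on the bar: saddle 306 to 313 mm high, within 80 mm of the rail's middle along it, tilted under 0.2 rad; the pail's wire in the curl (within 8 mm along y, 20 mm along x, 5-6 mm in height), pail tilted under 0.2 rad, its weight on the hook, all at rest and released (all of step 2 and linear speed of pail below 0.03 m/s and angular speed of pail below 0.3 rad/s and linear speed of hook below 0.02 m/s and contact force between the fingers and hook below 0.05 N); the robot touches nothing.
It fails at once if the rail takes more than 30 N (contact force between rail and anything else above 30 N).
It fails at once if a bystander is moved more than 30 mm or tipped over (distance of any of jar, pet, tin, green, coathook, carton from where it was at the start of the episode above 0.03 m or angle between any of jar, pet, tin, green, coathook, carton's own z axis and vertical above 0.6 rad).
It also fails if it takes over 72 s, if anything falls off the work surface, if the arm or the gripper's body presses on something with over 40 N, if the wrist force passes 120 N, or if a joint passes its speed limit or range.

### The arm

A 7-joint arm with a two-finger parallel gripper is mounted at the origin on the work surface. World frame = base frame: x ahead of the robot, y to its left, z up, the work surface at z = 0. Lengths are in mm, angles in rad, forces in N, time in s.
With the tool pointing down it reaches from about 425 to 800 mm from the base axis. Payload 8.3 kg.
Tool frame: the origin (TCP) lies at the centre of the arm's flange, where the gripper is bolted on; the fingertips stand 173 mm ahead of it and the grasp point (between the pads) lies ahead of it (bot.hold_point_z is the z of the grasp point in the tool frame, in mm); z points along the fingers, y is the direction in which the jaws open and shut (so a half turn about z gives the same grasp; the last joint's range is limited). The gripper opens to 85 mm and grips with 20 to 120 N. Pads are 22 mm wide; open, the fingers measure 114 mm over their backs; the gripper's body (76 mm by 85 mm) begins 54 mm behind the grasp point. The pads swing forward as they close: fully open they stand 13 mm farther back than shut.
Start: joints at [-1.381, 0.383, 0.016, 1.37, -0.006, 1.388, -0.046], TCP at [156.283, 605.138, 404.679] pointing down, gripper open.
Joint ranges: [-2.95, 2.95], [-0.25, 2.06], [-1.52, 1.56], [0.18, 2.33], [-1.44, 4.58], [0.02, 2.06], [-3.01, 3.01]. Speed limits (rad/s): [2.39, 2.39, 3.01, 3.01, 3.14, 3.14, 3.14].

### API

Orientations are given as a rotation vector (axis times angle).
In Python, from station import bot gives the robot as it stands.
- The arm moves only by the tool play_rows, never from a script. Its argument "deltas" is a list of rows, each a list of 2 entries, a list of its own where there are three numbers: the shift along the tool's x, y, z in units of 40 mm (1.0 is 40 mm), then the turn about the tool's z in units of 5 degrees (1.0 is 5 degrees). A call has 1 to 20 rows; each row shifts and turns the pose as measured when the row begins, along the tool's axes as they then stand; what a row does not reach is not made up. A row lasts 1/8 s, in which the tool goes at most 62.5 mm and 10.7 degrees, less where a joint would pass 70% of its speed; a pose out of reach is approached as far as the arm can. A call is refused whole if a number of a shift passes 1 or a number of a turn 1, either way. A call with a gripper value outside its range is refused whole. "jaw" is the closure, from 0 (fully open) to 1 (shut), set as the call begins (left out, the last holds). The fingers move at their own pace and stop on an object; the grip force is fixed at half the most. Time passes only in rows, so rows that do not move let the fingers close. It gives the time, the measured TCP pose, the force and the opening at its end, in the units of the state.
- bot.get_obs(): the state, without advancing time (a new reading comes with each control period).
- bot.get_image(name): name is "scene" or "top" or "wrist"; returns a dict with "frame" (400x640x3 uint8, blue, green, red), "z_map" (400x640 float32, mm along the optical axis (not along the pixel's ray), 0 where there is no reading), "K" (3x3 intrinsics, pixels), "R" (3x3) and "t" (3): a world point X has camera coordinates R X + t. Camera axes: x right, y down, z forward; pixel columns grow to the right and rows downward; lengths in mm; the calibration is good to about 2 mm. The wrist camera is an equidistant fisheye: a pixel r from the principal point sees the ray r / f radians off the axis. A picture is of the moment at which its call begins.
- bot.job_done(): hands the job in, once; it reports no verdict.
The state is a dict: "clock": time; "joint_positions": joint angles; "qd": joint speeds; "tau": joint torques, N m; "tcp_pos": TCP position; "eef_rot": TCP orientation; "wrist_force": force on the tool from outside, world axes, zero at the start; "moment": the same for the moment, N m; "gripper_width": finger opening in mm.
Only numpy, scipy, OpenCV 4.12 (cv2) and the standard library are available. Lean on these libraries where they do the work, as an engineer would, in place of code of your own. Each camera call takes 0.05 s, during which the arm holds its last target.

## Working session

There is one attempt and no reset: what is moved stays moved. The work goes in short steps, Python scripts to look and compute and a tool call to move; the robot and the scene stay as the last step left them, time stands still between calls to the robot, and variables do not carry over. Pictures are saved under pics/ and viewed, and the job is handed in when it is done.

Besides the shell and the picture viewer there is one more tool, called after ">>>" as name([rows], argument=value, ...), one row to a line, values as JSON. play_rows: Moves the arm, as the interface text tells. Its arguments: {"type":"object","properties":{"deltas":{"type":"array","items":{"type":"array"}},"jaw":{"type":"number"}},"required":["deltas"]}

```bash
ls; mkdir -p pics
python3 - <<'E'
from station import bot
import cv2,numpy as np
print({k:np.round(v,3).tolist() if not isinstance(v,float) else v for k,v in bot.get_obs().items()}, bot.hold_point_z)
for n in ["scene","top","wrist"]:
    d=bot.get_image(n); cv2.imwrite(f"pics/{n}0.png",d["frame"]); np.savez(f"{n}0.npz",**d)
    print(n,d["K"].tolist(),np.round(d["R"],3).tolist(),d["t"])
E
```

```text
pics
{'clock': 0.0, 'joint_positions': [-1.381, 0.384, 0.016, 1.371, -0.006, 1.388, -0.047], 'qd': [0.0, -0.001, -0.0, 0.001, 0.002, -0.001, 0.0], 'tau': [-0.0, -62.76, 0.844, -37.182, 0.016, 0.014, 0.0], 'tcp_pos': [156.244, 604.983, 403.65], 'eef_rot': [-0.396, -3.116, 0.003], 'wrist_force': [0.848, -0.317, 1.031], 'moment': [-0.001, -0.032, -0.017], 'gripper_width': 85.27838273877036} 154.70000000000002
scene [[451.4093748804205, 0.0, 322.2321320559843], [0.0, 451.4093748804205, 195.6622180561793], [0.0, 0.0, 1.0]] [[-0.257, 0.967, -0.007], [0.831, 0.217, -0.513], [-0.494, -0.137, -0.859]] [ 149.98858843 -365.27545752 1695.07315458]
top [[372.43433699416346, 0.0, 320.6618960620294], [0.0, 372.43433699416346, 201.31804021915525], [0.0, 0.0, 1.0]] [[0.002, -1.0, -0.0], [-0.996, -0.002, -0.085], [0.085, 0.0, -0.996]] [  16.98078182  566.21241769 1287.09465214]
wrist [[309.70691628693146, 0.0, 319.5697216630958], [0.0, 309.70691628693146, 192.1312631489554], [0.0, 0.0, 1.0]] [[0.249, 0.969, -0.001], [0.924, -0.237, 0.3], [0.29, -0.076, -0.954]] [-624.22288495  -38.74416711  379.60530434]
```

View pics/scene0.png

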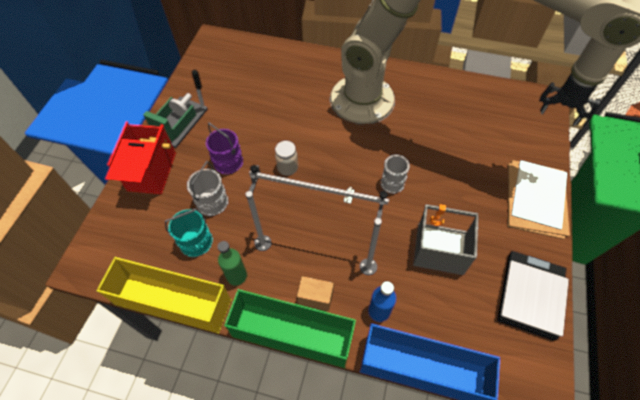

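View pics/top0.png

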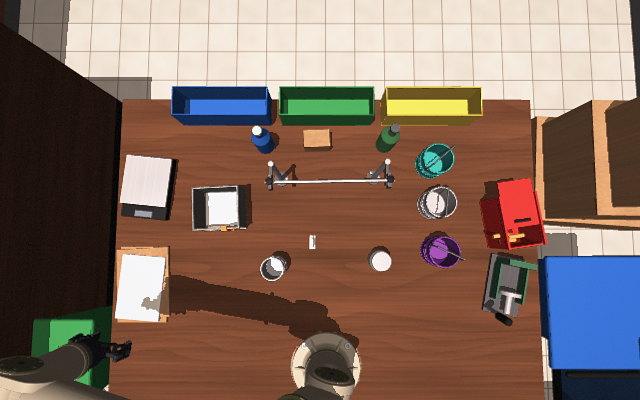

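View pics/wrist0.png

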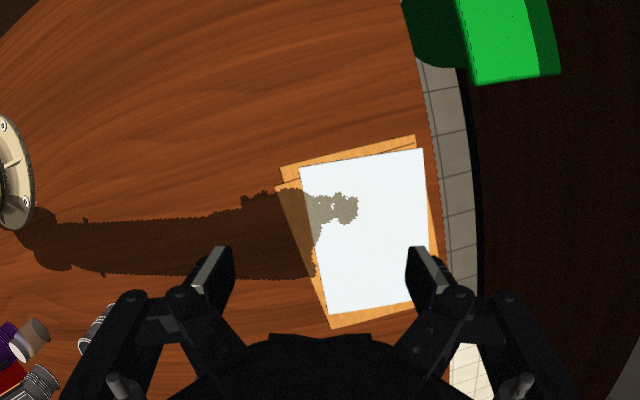

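The top picture shows the orange hook on the caddy's front strip at (230,228) and the bar at (330,181). Candidates for the pail are grey (437,203), purple (441,252), turquoise (435,160) and the handle-less tin (272,268). By the description the grey one with a handle is meant. I'll check it in close crops.

```bash
cat > h.py <<'E'
import numpy as np,cv2
def load(n): return dict(np.load(n))
def world(d,mask=None):
    z=d["z_map"]; K=d["K"]; v,u=np.mgrid[:z.shape[0],:z.shape[1]]
    P=np.stack([(u-K[0,2])/K[0,0]*z,(v-K[1,2])/K[1,1]*z,z],-1)
    return (P-d["t"])@d["R"]
def proj(d,X):
    c=d["R"]@np.asarray(X,float)+d["t"]; return (d["K"]@c/c[2])[:2]
E
python3 - <<'E'
from h import *
t=load("top0.npz"); s=load("scene0.npz")
def crop(d,x,y,w,hh,n,f):
    im=d["frame"][y:y+hh,x:x+w]; cv2.imwrite(n,cv2.resize(im,None,fx=f,fy=f,interpolation=cv2.INTER_CUBIC))
a=cv2.resize(t["frame"][180:250,180:260],(400,350),interpolation=2); b=cv2.resize(t["frame"][140:280,400:480],(200,350),interpolation=2); 
c=cv2.resize(s["frame"][190:280,400:490],(350,350),interpolation=2);e=cv2.resize(s["frame"][150:260,160:260],(350,350),interpolation=2)
cv2.imwrite("pics/crops.png",np.vstack([np.hstack([a,c])[:, :750],np.hstack([b,e,np.zeros((350,200,3),np.uint8)])])[:600] if 0 else cv2.resize(np.vstack([np.hstack([a,c]),np.hstack([b,e,np.zeros((350,200,3),np.uint8)])]),(640,600)))
for nm,d in (("top",t),("scene",s)):
    W=world(d); f=d["frame"].astype(int); 
    m=(f[...,2]>180)&(f[...,1]>70)&(f[...,1]<150)&(f[...,0]<70)&(W[...,2]>50)&(W[...,1]>100)&(W[...,1]<500)
    p=W[m]; v,u=np.nonzero(m); print(nm,len(p)); 
    for a in range(len(p)): print(u[a],v[a],p[a].round(0)) if a%3==0 else 0
    # bar / rail
    m=(W[...,2]>290)&(W[...,2]<330)&(W[...,0]>350)&(W[...,0]<800)
    p=W[m]; print("rail",len(p),p.min(0),p.max(0),np.median(p,0))
    # pail
    m=(W[...,0]>480)&(W[...,0]<680)&(W[...,1]<-250)&(W[...,1]>-420)&(W[...,2]>100)
    p=W[m]; print("pail",len(p))
    g=m&(f.max(-1)-f.min(-1)<30); p=W[g]; print(p.min(0),p.max(0))
    cv2.imwrite(f"m_{nm}.png",g.astype(np.uint8)*255)
E
```

```text
top 4
226 229 [467. 322. 133.]
233 230 [465. 316.  62.]
rail 534 [ 574.72285958 -184.89695892  290.03124788] [664.00134639 174.32003288 328.54854236] [598.29678001  -7.70046171 308.49986885]
pail 328
[ 503.98615858 -419.6433517   100.02638045] [ 678.1896268  -325.97318788  181.08430046]
scene 32
150 142 [1179.  166. 1269.]
439 205 [467. 321. 127.]
443 205 [468. 331. 133.]
439 206 [470. 321. 126.]
440 208 [482. 323. 136.]
442 209 [483. 330. 134.]
444 210 [481. 336. 129.]
432 217 [473. 314.  62.]
439 217 [475. 333.  74.]
442 220 [470. 346.  52.]
442 222 [476. 347.  50.]
rail 942 [ 583.69634525 -184.64971471  290.00096487] [669.02764246 173.56245784 329.75858611] [604.92864079  -5.94118662 305.38960416]
pail 455
[ 506.17015801 -419.82917285  100.07737709] [ 678.86408217 -325.19617566  178.60805192]
```

View pics/crops.png

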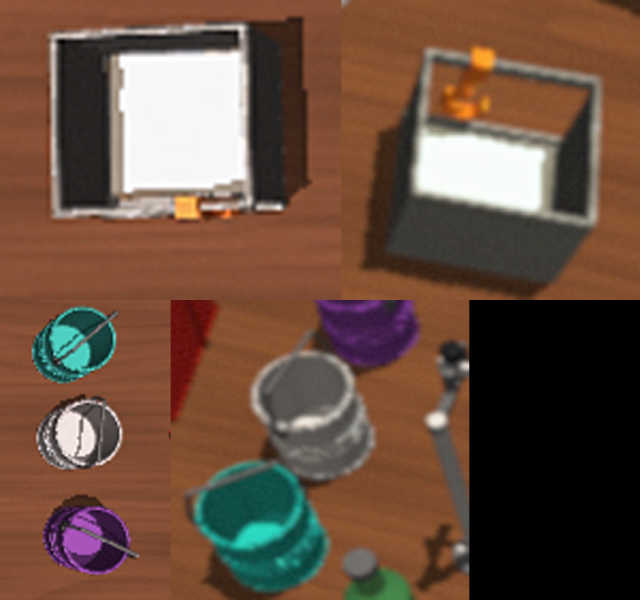

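```bash
python3 - <<'E'
from h import *
from scipy.spatial.transform import Rotation as Ro
t=load("top0.npz"); s=load("scene0.npz")
for nm,d in (("top",t),("scene",s)):
    W=world(d)
    m=(W[...,2]>296)&(W[...,2]<318)&(W[...,0]>560)&(W[...,0]<640)&(abs(W[...,1])<135)
    p=W[m]; c=np.polyfit(p[:,1],p[:,0],1); r=p[:,0]-np.polyval(c,p[:,1]); k=abs(r)<8; c=np.polyfit(p[k,1],p[k,0],1)
    print(nm,"bar x=",c,"angle",np.degrees(np.arctan(c[0])),"z",np.percentile(p[:,2],[5,50,95]),len(p))
    m=(W[...,2]>318)&(W[...,2]<345)&(W[...,0]>500)&(W[...,0]<720); p=W[m]
    for sg in (-1,1):
        q=p[p[:,1]*sg>100]; print(" knob",len(q),q.mean(0).round(1) if len(q) else 0)
    # caddy rim
    m=(W[...,2]>120)&(W[...,2]<137)&(W[...,0]>430)&(W[...,0]<640)&(W[...,1]>220)&(W[...,1]<440); p=W[m]
    r=cv2.minAreaRect(p[:,:2].astype(np.float32)); print("caddy",len(p),r)
    # pail rim
    f=d["frame"].astype(int)
    m=(W[...,2]>108)&(W[...,2]<126)&(W[...,0]>470)&(W[...,0]<620)&(W[...,1]<-230)&(W[...,1]>-430)&(f.max(-1)-f.min(-1)<35); p=W[m]
    A=np.c_[2*p[:,:2],np.ones(len(p))]; 
    for _ in range(3):
        x=np.linalg.lstsq(A,(p[:,:2]**2).sum(1),rcond=None)[0]; R=np.sqrt(x[2]+x[:2]@x[:2]); e=abs(np.hypot(*(p[:,:2]-x[:2]).T)-R); k=e<8; p=p[k];A=A[k]
    print("rim",x[:2],R,len(p))
    m=(W[...,2]>150)&(W[...,2]<185)&(W[...,0]>470)&(W[...,0]<620)&(W[...,1]<-230)&(W[...,1]>-430); p=W[m]; f=f[m]
    for a,b in zip(p,f): print(a.round(0),b)
R=Ro.from_rotvec([-.396,-3.116,.003]).as_matrix(); print(R.round(3))
E
grep -n . /dev/null; ls
```

```text
top bar x= [-1.81509565e-02  5.97688106e+02] angle -1.039859016750932 z [299.06922715 309.03368397 312.36300733] 265
 knob 53 [ 600.2 -168.9  332.6]
 knob 49 [594.9 159.4 334.3]
caddy 370 ((534.3170776367188, 360.5282287597656), (143.9663848876953, 151.65699768066406), 2.6394007205963135)
rim [ 557.3640772  -374.97947062] 48.202317501878554 152
[ 608. -381.  154.] [36 41 51]
[ 605. -380.  156.] [28 40 62]
[ 603. -380.  165.] [28 33 46]
[ 602. -380.  175.] [54 52 52]
[ 599. -380.  174.] [ 90  92 100]
[ 599. -384.  172.] [ 87  92 106]
[ 596. -379.  177.] [111 114 124]
[ 596. -382.  176.] [ 87  90 104]
[ 593. -380.  174.] [108 108 117]
[ 593. -383.  173.] [127 127 135]
[ 589. -378.  178.] [105 105 113]
[ 586. -379.  175.] [111 112 119]
[ 584. -380.  173.] [116 116 126]
[ 581. -378.  169.] [60 62 66]
[ 580. -379.  174.] [120 121 129]
[ 577. -376.  174.] [64 65 70]
[ 577. -379.  174.] [121 122 131]
[ 574. -376.  175.] [73 74 78]
[ 573. -377.  180.] [121 123 130]
[ 571. -377.  171.] [80 81 87]
[ 571. -380.  173.] [ 94  94 103]
[ 568. -375.  176.] [ 97  98 106]
[ 568. -379.  176.] [ 94  93 
[... 3211 characters left out ...]

[ 598. -380.  177.] [ 99 103 105]
[ 595. -380.  173.] [90 93 96]
[ 601. -382.  176.] [ 96  98 100]
[ 601. -378.  179.] [94 96 99]
[ 605. -380.  178.] [91 94 96]
[ 603. -378.  176.] [84 88 91]
[ 608. -383.  176.] [72 78 77]
[ 606. -381.  174.] [77 79 82]
[ 607. -381.  171.] [61 62 65]
[ 607. -383.  164.] [60 63 64]
[ 606. -380.  164.] [63 68 68]
[ 610. -382.  164.] [62 63 64]
[ 609. -380.  162.] [64 68 69]
[ 611. -383.  159.] [61 62 64]
[ 609. -381.  157.] [66 68 71]
[ 611. -384.  153.] [61 61 64]
[ 612. -380.  156.] [63 65 66]
[ 614. -379.  155.] [61 63 65]
[[-0.968  0.25  -0.001]
 [ 0.25   0.968 -0.002]
 [ 0.    -0.002 -1.   ]]
h.py
m_scene.png
m_top.png
pics
scene0.npz
top0.npz
wrist0.npz
```

```bash
cat >> h.py <<'E'
from scipy.spatial.transform import Rotation as Ro
def plan(obs,target,yaw=None):
    """target TCP world mm, yaw = desired world angle of tool y in deg"""
    R=Ro.from_rotvec(obs["eef_rot"]).as_matrix()
    d=R.T@(np.asarray(target,float)-obs["tcp_pos"])
    y0=np.degrees(np.arctan2(R[1,1],R[0,1])); 
    print("tcp",np.round(obs["tcp_pos"],1),"yawY %.2f tilt %.2f"%(y0,np.degrees(np.arccos(-R[2,2]))),"F",np.round(obs["wrist_force"],1),"w %.1f"%obs["gripper_width"],"t",obs["clock"])
    print("tool delta mm",d.round(1),"units",(d/40).round(2), "worldR\n",R.round(3))
    if yaw is not None:
        for y in (yaw,yaw+180): 
            a=(y0-y+180)%360-180; print(" turn deg",round(a,1),"units",round(a/5,2))
E
python3 - <<'E'
from h import *
from station import bot
o=bot.get_obs(); w=load("wrist0.npz")
R=Ro.from_rotvec(o["eef_rot"]).as_matrix(); c=-w["R"].T@w["t"]
print("cam in tool",R.T@(c-o["tcp_pos"]), "axes",(w["R"]@R).round(3))
plan(o,[420,310,420],2.6)
E
```

```text
cam in tool [77.78911407 -0.25230716 30.93789466] axes [[ 0.002  1.    -0.   ]
 [-0.954  0.001 -0.3  ]
 [-0.3    0.001  0.954]]
tcp [156.2 605.  403.9] yawY 75.52 tilt 0.09 F [-0.8  0.7 -0.4] w 85.5 t 0.15
tool delta mm [-329.2 -219.7  -15.8] units [-8.23 -5.49 -0.39] worldR
 [[-0.968  0.25  -0.   ]
 [ 0.25   0.968 -0.001]
 [-0.    -0.002 -1.   ]]
 turn deg 72.9 units 14.58
 turn deg -107.1 units -21.42
```

>>> play_rows([
  [[-0.9,-0.6,0],0],
  [[-0.9,-0.6,0],0],
  [[-0.9,-0.6,0],0],
  [[-0.9,-0.6,0],0],
  [[-0.9,-0.6,0],0],
  [[-0.9,-0.6,0],0],
  [[-0.9,-0.6,0],0],
  [[-0.9,-0.6,0],0],
  [[-0.9,-0.6,0],0],
])

```text
clock: 1.27
tcp_pos: [420.5, 308.6, 400.8]
eef_rot: [-0.383, -3.115, 0.009]
wrist_force: [-0.7, 0.1, 0.3]
gripper_width: 85.3
```

>>> play_rows([
  [[0,0,0],1],
  [[0,0,0],1],
  [[0,0,0],1],
  [[0,0,0],1],
  [[0,0,0],1],
  [[0,0,0],1],
  [[0,0,0],1],
  [[0,0,0],1],
  [[0,0,0],1],
  [[0,0,0],1],
  [[0,0,0],1],
  [[0,0,0],1],
  [[0,0,0],1],
  [[0,0,0],1],
  [[0,0,0],0.5],
])

```text
clock: 3.15
tcp_pos: [422.5, 302.8, 397.0]
eef_rot: [2.21, 2.231, -0.024]
wrist_force: [-0.3, 0.3, -0.9]
gripper_width: 85.6
```

Run:
```python
from h import *
from station import bot
plan(bot.get_obs(),[469,322,350],2.6)
d=bot.get_image("wrist"); cv2.imwrite("pics/w1.png",d["frame"]); np.savez("w1.npz",**d)
```

```text
tcp [422.5 302.8 397. ] yawY 0.52 tilt 0.87 F [-0.3  0.3 -0.9] w 85.6 t 3.15
tool delta mm [19.3 47.2 46.3] units [0.48 1.18 1.16] worldR
 [[-0.009  1.    -0.01 ]
 [ 1.     0.009 -0.012]
 [-0.011 -0.01  -1.   ]]
 turn deg -2.1 units -0.42
 turn deg 177.9 units 35.58
```

View pics/w1.png

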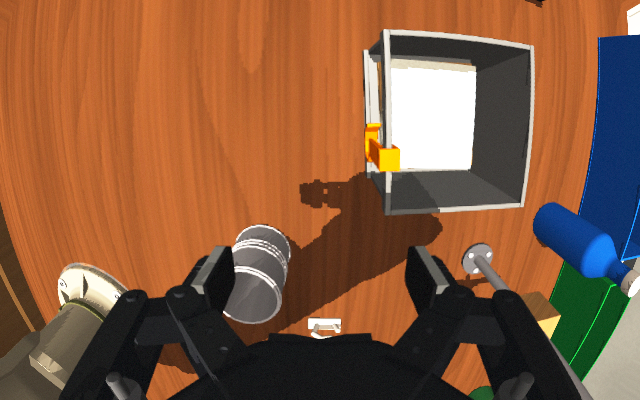

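The wrist picture shows the hook's saddle at (389,159) on the caddy strip (x≈387, rows 30–210), with the curl at (371,135).

```bash
cat >> h.py <<'E'
def wworld(d):
    z=d["z_map"]; K=d["K"]; v,u=np.mgrid[:z.shape[0],:z.shape[1]]
    a=(u-K[0,2])/K[0,0]; b=(v-K[1,2])/K[1,1]; r=np.hypot(a,b)+1e-9
    k=np.tan(np.minimum(r,1.5))/r
    return (np.stack([a*k*z,b*k*z,z],-1)-d["t"])@d["R"]
def wproj(d,X):
    c=d["R"]@np.asarray(X,float)+d["t"]; th=np.arctan2(np.hypot(c[0],c[1]),c[2]); ph=np.arctan2(c[1],c[0])
    return d["K"][:2,2]+d["K"][0,0]*th*np.array([np.cos(ph),np.sin(ph)])
def orange(f):
    h=cv2.cvtColor(f,cv2.COLOR_BGR2HSV); return (h[...,0]>8)&(h[...,0]<24)&(h[...,1]>200)&(h[...,2]>110)
E
python3 - <<'E'
from h import *
d=load("w1.npz"); W=wworld(d); m=orange(d["frame"]); m[:, :350]=0; m[:,420:]=0; m[:100]=0;m[190:]=0
p=W[m]; t=p[p[:,2]>126]; print(len(p),len(t),np.percentile(t,[2,50,98],axis=0).round(1)); print(cv2.minAreaRect(t[:,:2].astype(np.float32)))
l=p[p[:,2]<100]; print(np.percentile(l,[2,50,98],axis=0).round(1))
# strip top
m=(W[...,2]>124)&(W[...,2]<136)&~orange(d["frame"])&(W[...,0]>445)&(W[...,0]<490)&(W[...,1]>290)&(W[...,1]<425)
q=W[m]; c=np.polyfit(q[:,1],q[:,0],1); print("strip",c,np.degrees(np.arctan(c[0])),np.polyval(c,322),np.median(q[:,2]))
E
```

```text
552 75 [[463.5 322.4 126.4]
 [464.8 335.3 131. ]
 [478.6 339.7 135. ]]
((453.72760009765625, 354.3710021972656), (21.850528717041016, 80.24494934082031), 37.964351654052734)
[[463.7 311.9   7.1]
 [468.1 335.8  44.9]
 [478.7 349.3  97. ]]
strip [-5.91524352e-02  4.92197163e+02] -3.3852402333082563 473.1500783667658 130.14084248898703
```

Run:
```python
from h import *
d=load("w1.npz"); W=wworld(d); m=orange(d["frame"])
for v in range(144,176,3): print(v,[(u,*W[v,u].round(0).astype(int).tolist(),int(m[v,u])) for u in (376,382,388,394,398)])
for X in ([472,323,134],[463.5,332,134],[480.5,332,134],[463.5,314,134],[480.5,314,134]): print(wproj(d,X))
cv2.imwrite("pics/w1c.png",cv2.resize(d["frame"][100:200,340:440],(600,600),interpolation=2))
```

```text
144 [(376, 465, 339, 111, 1), (382, 488, 325, 21, 0), (388, 472, 342, 129, 0), (394, 480, 340, 115, 0), (398, 507, 326, 21, 0)]
147 [(376, 464, 338, 121, 1), (382, 470, 337, 116, 1), (388, 472, 340, 128, 0), (394, 478, 339, 124, 1), (398, 507, 322, 20, 0)]
150 [(376, 464, 336, 123, 1), (382, 466, 338, 134, 0), (388, 471, 339, 135, 0), (394, 476, 339, 134, 0), (398, 479, 339, 133, 0)]
153 [(376, 464, 333, 122, 1), (382, 466, 336, 134, 0), (388, 471, 336, 134, 0), (394, 476, 336, 134, 0), (398, 479, 336, 134, 0)]
156 [(376, 464, 331, 123, 1), (382, 467, 334, 134, 0), (388, 471, 334, 134, 0), (394, 476, 334, 134, 0), (398, 479, 334, 133, 0)]
159 [(376, 464, 329, 123, 1), (382, 467, 331, 134, 0), (388, 472, 331, 133, 0), (394, 476, 331, 134, 0), (398, 480, 331, 132, 0)]
162 [(376, 464, 326, 123, 1), (382, 467, 329, 134, 0), (388, 472, 329, 134, 0), (394, 476, 329, 134, 0), (398, 480, 329, 134, 0)]
165 [(376, 464, 324, 123, 0), (382, 467, 327, 135, 0), (388, 472, 326, 133, 0), (394, 477, 327, 134, 0), (398, 480, 327, 134, 0)]
168 [(376, 486, 293, 5, 0), (382, 467, 324, 135, 0), (388, 472, 324, 134, 0), (394, 477, 324, 134, 0), (398, 480, 325, 135, 0)]
171 [(376, 486, 289, 5, 0), (382, 471, 317, 117, 1), (388, 473, 321, 130, 0), (394, 508, 290, 5, 0), (398, 513, 290, 6, 0)]
174 [(376, 485, 288, 13, 0), (382, 471, 315, 118, 0), (388, 473, 319, 131, 0), (394, 506, 289, 17, 0), (398, 511, 289, 16, 0)]
[388.01674441 169.43771345]
[378.03532067 157.84827608]
[399.35197178 158.47749973]
[376.67045957 180.33391521]
[397.60804618 180.73145332]
```

View pics/w1c.png

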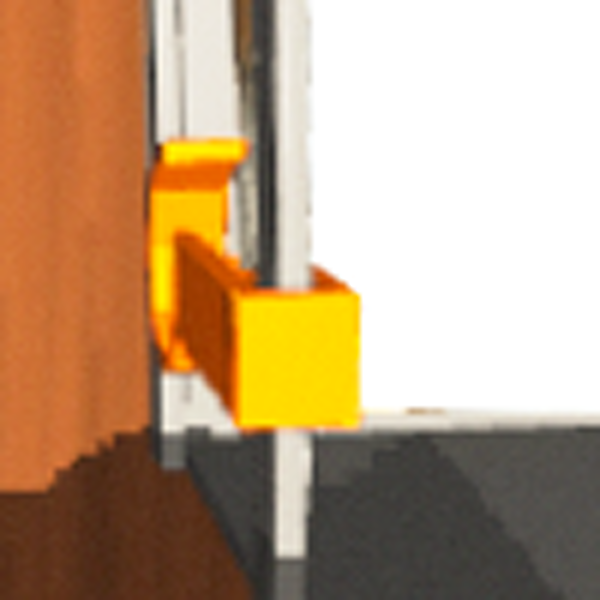

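>>> play_rows([
  [[0.37,0.64,0.5],-0.5],
  [[0.37,0.64,0.5],0],
  [[0,0,0.5],0],
  [[0,0,0],0],
])

```text
clock: 3.7
tcp_pos: [473.2, 334.4, 334.4]
eef_rot: [2.157, 2.283, -0.024]
wrist_force: [-0.0, 0.2, -0.1]
gripper_width: 85.7
```

Run:
```python
from h import *
from station import bot
o=bot.get_obs()
R=Ro.from_rotvec(o["eef_rot"]).as_matrix()
tip=np.array([472.3,331,116]); plan(o,tip-R[:,2]*173,3)
```

```text
tcp [473.2 334.4 334.4] yawY 3.24 tilt 0.87 F [-0.   0.2 -0.1] w 85.7 t 3.7
tool delta mm [-1.   1.2 45.4] units [-0.03  0.03  1.13] worldR
 [[-0.057  0.998 -0.01 ]
 [ 0.998  0.056 -0.011]
 [-0.011 -0.011 -1.   ]]
 turn deg 0.2 units 0.05
 turn deg -179.8 units -35.95
```

>>> play_rows([
  [[-0.03,0.03,0.4],0],
  [[0,0,0.4],0],
  [[0,0,0.3],0],
  [[0,0,0],0],
])

```text
clock: 4.2
tcp_pos: [473.8, 332.6, 288.9]
eef_rot: [-2.157, -2.284, 0.021]
wrist_force: [0.3, 0.6, -1.0]
gripper_width: 85.4
```

>>> play_rows([
  [[0,0,0],0],
  [[0,0,0],0],
  [[0,0,0],0],
  [[0,0,0],0],
  [[0,0,0],0],
  [[0,0,0],0],
], jaw=1)

```text
clock: 4.95
tcp_pos: [474.3, 332.9, 290.8]
eef_rot: [2.156, 2.284, -0.017]
wrist_force: [-0.9, -0.1, -0.4]
gripper_width: 15.9
```

Run:
```python
from h import *
from station import bot
plan(bot.get_obs(),[473,331,320],3)
d=bot.get_image("wrist"); cv2.imwrite("pics/w2.png",d["frame"][100:400,100:540]); np.savez("w2.npz",**d)
```

```text
tcp [474.3 332.9 290.8] yawY 3.30 tilt 0.61 F [-0.9 -0.1 -0.4] w 15.9 t 4.95
tool delta mm [ -2.1  -1.6 -29.2] units [-0.05 -0.04 -0.73] worldR
 [[-0.058  0.998 -0.007]
 [ 0.998  0.057 -0.008]
 [-0.007 -0.008 -1.   ]]
 turn deg 0.3 units 0.06
 turn deg -179.7 units -35.94
```

View pics/w2.png

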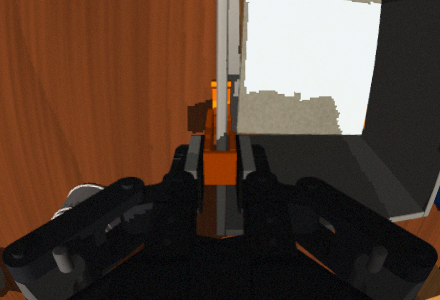

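>>> play_rows([
  [[0,0,-0.25],0],
  [[0,0,-0.25],0],
  [[0,0,-0.2],0],
  [[0,0,0],0],
])

```text
clock: 5.5
tcp_pos: [474.7, 333.2, 321.4]
eef_rot: [2.157, 2.284, -0.015]
wrist_force: [0.6, -0.6, -0.6]
gripper_width: 15.6
```

Run:
```python
from h import *
from station import bot
plan(bot.get_obs(),[420,331,319],1.04)
d=bot.get_image("scene"); cv2.imwrite("pics/s2.png",cv2.resize(d["frame"][150:290,350:550],(800,560),interpolation=2))
```

```text
tcp [474.7 333.2 321.4] yawY 3.29 tilt 0.55 F [ 0.6 -0.6 -0.6] w 15.6 t 5.5
tool delta mm [  1.  -54.7   2.8] units [ 0.02 -1.37  0.07] worldR
 [[-0.057  0.998 -0.006]
 [ 0.998  0.057 -0.007]
 [-0.007 -0.007 -1.   ]]
 turn deg 2.2 units 0.45
 turn deg -177.8 units -35.55
```

View pics/s2.png

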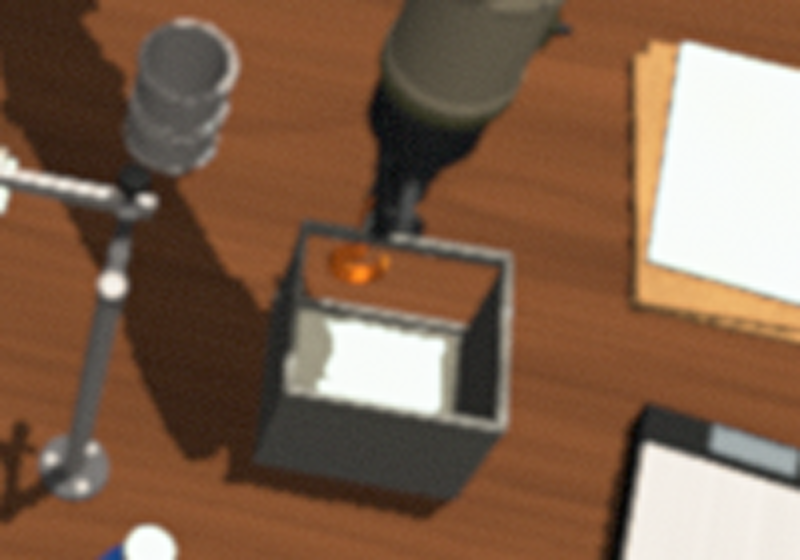

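>>> play_rows([
  [[0,-0.3,0.02],0],
  [[0,-0.5,0.02],0],
  [[0,-0.7,0],0],
  [[0,-0.3,0],0],
])

```text
clock: 6.05
tcp_pos: [398.9, 328.3, 318.0]
eef_rot: [2.157, 2.284, -0.021]
wrist_force: [0.2, 0.5, -1.5]
gripper_width: 15.7
```

>>> play_rows([
  [[0,0,-0.9],0],
  [[0,0,-0.9],0],
  [[0,0,-0.9],0],
  [[0,0,-0.9],0],
  [[0,0,-0.9],0],
  [[0,0,0],0.5],
])

```text
clock: 6.8
tcp_pos: [398.5, 329.7, 502.6]
eef_rot: [2.205, 2.237, -0.024]
wrist_force: [0.9, 0.5, -2.1]
gripper_width: 15.6
```

Run:
```python
from h import *
from station import bot
plan(bot.get_obs(),[520,0,490],1.04)
d=bot.get_image("wrist"); cv2.imwrite("pics/w3.png",d["frame"]); np.savez("w3.npz",**d)
d=bot.get_image("scene"); cv2.imwrite("pics/s3.png",cv2.resize(d["frame"][100:300,300:540],(720,600),interpolation=2))
```

```text
tcp [398.5 329.7 502.6] yawY 0.81 tilt 0.87 F [ 0.9  0.5 -2.1] w 15.6 t 6.8
tool delta mm [-331.2  117.    15. ] units [-8.28  2.92  0.37] worldR
 [[-0.014  1.    -0.01 ]
 [ 1.     0.014 -0.011]
 [-0.011 -0.01  -1.   ]]
 turn deg -0.2 units -0.05
 turn deg 179.8 units 35.95
```

View pics/w3.png

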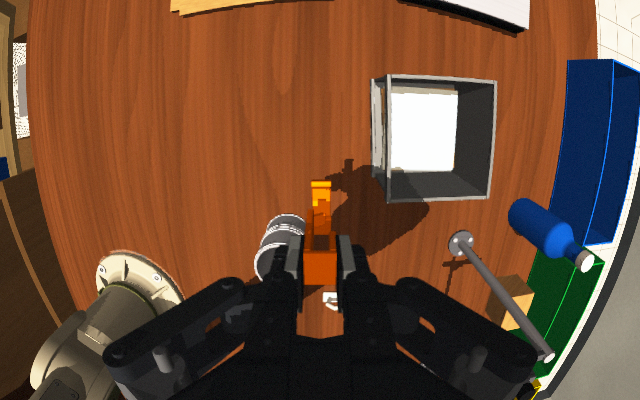

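View pics/s3.png

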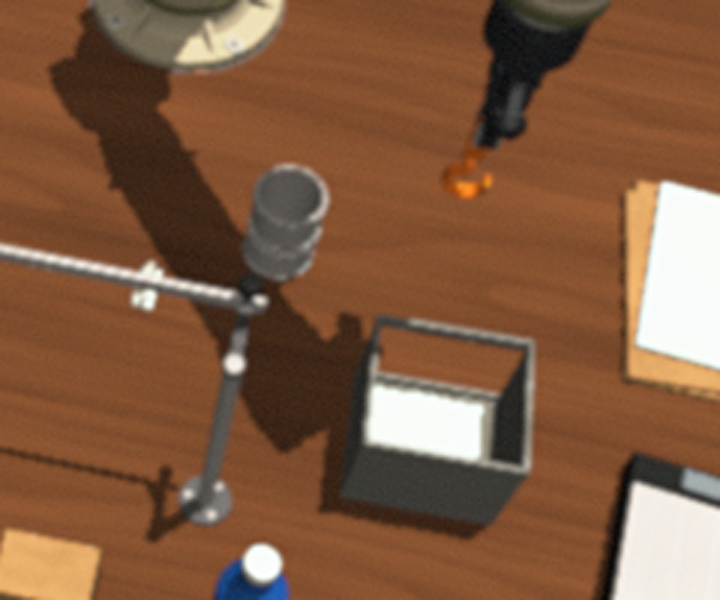

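>>> play_rows([
  [[-0.6,0.2,0],0],
  [[-0.9,0.3,0],0],
  [[-0.9,0.3,0],0],
  [[-0.9,0.3,0],0],
  [[-0.9,0.3,0],0],
  [[-0.9,0.3,0],0],
  [[-0.9,0.3,0],0],
  [[-0.9,0.3,0],0],
  [[-0.9,0.3,0],0],
  [[-0.4,0.3,0],0],
  [[0,0,0],0],
])

```text
clock: 8.28
tcp_pos: [522.1, -5.6, 494.4]
eef_rot: [-2.187, -2.25, 0.052]
wrist_force: [-0.5, 0.8, -0.1]
gripper_width: 15.4
```

Run:
```python
from h import *
from station import bot
plan(bot.get_obs(),[560,0,502],1.04)
d=bot.get_image("wrist"); cv2.imwrite("pics/w4.png",d["frame"]); np.savez("w4.npz",**d)
```

```text
tcp [522.1  -5.6 494.4] yawY 1.62 tilt 1.90 F [-0.5  0.8 -0.1] w 15.4 t 8.275
tool delta mm [ 4.4 37.8 -8.7] units [ 0.11  0.95 -0.22] worldR
 [[-0.029  0.999 -0.025]
 [ 0.999  0.028 -0.021]
 [-0.02  -0.026 -0.999]]
 turn deg 0.6 units 0.12
 turn deg -179.4 units -35.88
```

View pics/w4.png

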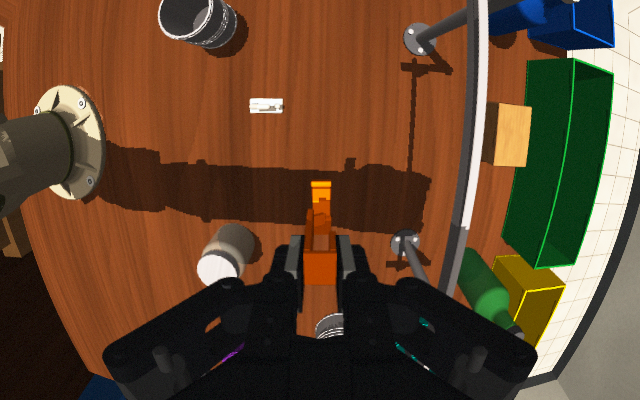

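Run:
```python
from h import *
d=load("w4.npz"); W=wworld(d)
m=(W[...,2]>285)&(W[...,2]<325)&(W[...,0]>570)&(W[...,0]<640)&(W[...,1]>0)&(W[...,1]<120); p=W[m]
print(len(p),np.percentile(p,[2,25,50,75,98],axis=0).round(1))
for v in (120,150,180,200): print([(u,*W[v,u].round(1)) for u in range(462,488,2)])
```

```text
4405 [[594.7   3.  295.1]
 [595.9  32.7 301.9]
 [596.7  62.5 308.4]
 [598.5  90.9 309.9]
 [601.9 117.7 311.1]]
[(462, np.float64(730.3), np.float64(43.0), np.float64(1.3)), (464, np.float64(595.8), np.float64(60.7), np.float64(296.2)), (466, np.float64(596.5), np.float64(60.9), np.float64(297.4)), (468, np.float64(595.7), np.float64(61.3), np.float64(301.8)), (470, np.float64(596.0), np.float64(61.6), np.float64(303.6)), (472, np.float64(596.6), np.float64(61.8), np.float64(304.9)), (474, np.float64(596.5), np.float64(62.0), np.float64(307.5)), (476, np.float64(596.5), np.float64(62.3), np.float64(310.1)), (478, np.float64(597.8), np.float64(62.4), np.float64(309.8)), (480, np.float64(598.4), np.float64(62.6), np.float64(311.1)), (482, np.float64(600.6), np.float64(62.7), np.float64(309.3)), (484, np.float64(601.5), np.float64(62.9), np.float64(309.9)), (486, np.float64(753.5), np.float64(49.6), np.float64(39.0))]
[(462, np.float64(597.1), np.float64(43.2), np.float64(295.4)), (464, np.float64(596.0), np.float64(44.1), np.float64(300.3)), (466, np.float64(596.6), np.float64(44.4), np
[... 1578 characters left out ...]
309.1)), (466, np.float64(597.3), np.float64(17.8), np.float64(310.1)), (468, np.float64(599.3), np.float64(17.3), np.float64(308.8)), (470, np.float64(599.7), np.float64(18.0), np.float64(310.6)), (472, np.float64(601.6), np.float64(17.7), np.float64(309.5)), (474, np.float64(602.6), np.float64(17.9), np.float64(310.0)), (476, np.float64(779.5), np.float64(-89.6), np.float64(-1.0)), (478, np.float64(783.5), np.float64(-89.5), np.float64(-1.0)), (480, np.float64(786.9), np.float64(-88.9), np.float64(0.3)), (482, np.float64(791.5), np.float64(-89.1), np.float64(-0.6)), (484, np.float64(796.3), np.float64(-89.3), np.float64(-1.6)), (486, np.float64(799.9), np.float64(-88.9), np.float64(-0.8))]
```

>>> play_rows([
  [[0.1,0.3,-0.12],0.1],
  [[0,0.5,-0.05],0],
  [[0,0,0],0],
])

```text
clock: 8.7
tcp_pos: [553.3, 4.0, 499.4]
eef_rot: [-2.187, -2.245, 0.052]
wrist_force: [-0.7, -0.2, -1.6]
gripper_width: 15.5
```

Run:
```python
from h import *
from station import bot
o=bot.get_obs();plan(o,[600,0,500],1.04)
R=Ro.from_rotvec(o["eef_rot"]).as_matrix(); print("saddle",o["tcp_pos"]+R[:,2]*160.8)
d=bot.get_image("wrist"); np.savez("w5.npz",**d); cv2.imwrite("pics/w5.png",cv2.resize(d["frame"][80:330,250:500],(600,600),interpolation=2))
m=orange(d["frame"]);W=wworld(d);
for v in range(175,290,8):
  r=[(u,*W[v,u].round(0).astype(int).tolist()) for u in range(306,345,6) if m[v,u]]; print(v,r)
m=(W[...,2]>285)&(W[...,2]<325)&(W[...,0]>570)&(W[...,0]<640)&(W[...,1]>0)&(W[...,1]<120); p=W[m]
t=p[p[:,2]>306]; print(np.median(t,0), np.percentile(t[:,0],[5,95]),np.percentile(p[:,2],[2,98]), np.polyfit(t[:,1],t[:,0],1))
```

```text
tcp [553.3   4.  499.4] yawY 1.51 tilt 1.95 F [-0.7 -0.2 -1.6] w 15.5 t 8.7
tool delta mm [-5.3 46.5 -1.9] units [-0.13  1.16 -0.05] worldR
 [[-0.027  0.999 -0.028]
 [ 0.999  0.026 -0.019]
 [-0.018 -0.029 -0.999]]
 turn deg 0.5 units 0.09
 turn deg -179.5 units -35.91
saddle [548.78901235   0.98626808 338.67642776]
175 []
183 [(312, 540, 19, 266), (318, 544, 19, 266), (324, 548, 19, 266), (330, 552, 20, 266)]
191 [(312, 539, 7, 246), (318, 544, 7, 246), (324, 548, 7, 247), (330, 553, 7, 246)]
199 [(312, 528, -88, 0), (318, 544, 0, 245), (324, 548, 0, 244), (330, 553, 0, 242)]
207 [(318, 544, -6, 246), (324, 549, -5, 247)]
215 [(312, 542, 8, 295), (318, 545, 3, 283), (324, 549, 2, 281), (330, 554, -12, 247)]
223 [(318, 545, -2, 284), (324, 549, -4, 280), (330, 553, -5, 278)]
231 [(318, 545, -14, 272), (324, 549, -14, 271)]
239 [(306, 540, 7, 326), (324, 550, -160, 0)]
247 [(306, 541, 9, 337)]
255 [(306, 541, 7, 342), (312, 549, 80, 467), (318, 547, 8, 342), (324, 550, 8, 343), (330, 553, 9, 344), (336, 555, 8, 342)]
263 [(306, 542, 3, 343), (312, 544, 4, 344), (318, 547, 4, 344), (324, 550, 4, 343), (330, 553, 4, 343)]
271 [(306, 542, -1, 343), (312, 544, -1, 343), (318, 547, -1, 343), (324, 550, -1, 343), (330, 553, -1, 342)]
279 [(306, 542, -6, 343), (312, 545, -5, 343), (318, 547, -5, 344), (324, 550, -6, 342), (330, 553, -5, 343)]
287 []
[598.29845791  64.3797673  309.79559875] [595.43542656 601.7291567 ] [295.57424469 311.17373568] [-2.04080051e-02  5.99713479e+02]
```

View pics/w5.png

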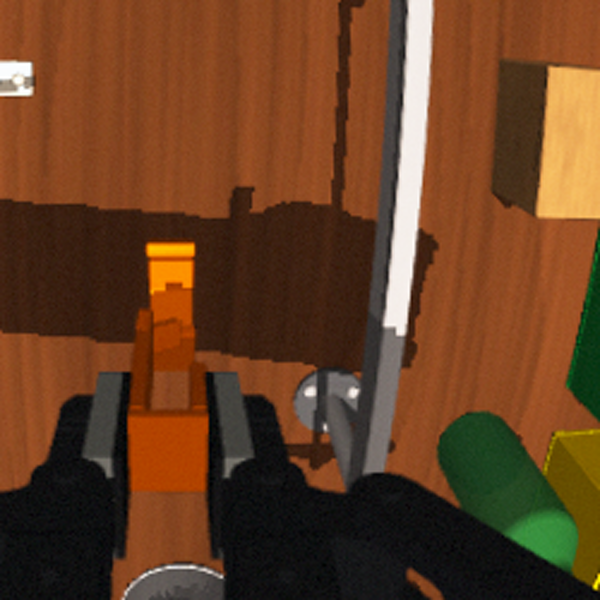

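>>> play_rows([
  [[0,0.4,0],0.05],
  [[0,0.4,0],0.05],
  [[0,0.2,0],0],
  [[0,0,0],0],
])

```text
clock: 9.25
tcp_pos: [591.1, 6.7, 498.5]
eef_rot: [-2.192, -2.237, 0.051]
wrist_force: [-0.8, -0.7, -1.4]
gripper_width: 15.4
```

>>> play_rows([
  [[0,0.1,-0.03],0],
  [[0,0.06,0],0],
  [[0,0.04,0],0],
  [[0,0,0],0],
])

```text
clock: 9.75
tcp_pos: [598.6, 6.7, 500.2]
eef_rot: [-2.191, -2.237, 0.05]
wrist_force: [-0.3, -0.7, -1.0]
gripper_width: 15.4
```

```bash
cat > st.py <<'E'
from h import *
from station import bot
import sys
o=bot.get_obs();plan(o,[600,0,500],1.04)
R=Ro.from_rotvec(o["eef_rot"]).as_matrix(); print("saddle",(o["tcp_pos"]+R[:,2]*160.8).round(1),o["wrist_force"].round(2),o["moment"].round(2))
E
python3 st.py
```

```text
tcp [598.6   6.7 500.2] yawY 1.16 tilt 1.92 F [-0.3 -0.7 -1. ] w 15.4 t 9.75
tool delta mm [-6.8  1.3  0.3] units [-0.17  0.03  0.01] worldR
 [[-0.021  0.999 -0.029]
 [ 1.     0.02  -0.016]
 [-0.015 -0.03  -0.999]]
 turn deg 0.1 units 0.02
 turn deg -179.9 units -35.98
saddle [593.8   4.2 339.5] [-0.29 -0.72 -0.97] [-0.01  0.03  0.03]
```

>>> play_rows([
  [[0,0.06,0],0],
  [[0,0.06,0],0],
  [[0,0,0],0],
])

```text
clock: 10.12
tcp_pos: [603.6, 6.8, 500.1]
eef_rot: [-2.191, -2.237, 0.05]
wrist_force: [-0.1, -0.2, -1.0]
gripper_width: 15.6
```

>>> play_rows([
  [[0,0.05,0],0],
  [[0,0,0],0],
])

```text
clock: 10.38
tcp_pos: [605.8, 6.8, 499.9]
eef_rot: [-2.191, -2.237, 0.05]
wrist_force: [-0.7, -0.3, -1.3]
gripper_width: 15.4
```

>>> play_rows([
  [[0,0.05,0],0],
  [[0,0,0],0],
])

```text
clock: 10.62
tcp_pos: [607.9, 6.9, 499.9]
eef_rot: [-2.191, -2.237, 0.05]
wrist_force: [0.7, -0.9, -0.9]
gripper_width: 15.6
```

>>> play_rows([
  [[0,0.03,0],0],
  [[0,0,0],0],
])

```text
clock: 10.88
tcp_pos: [608.6, 6.8, 499.8]
eef_rot: [-2.19, -2.235, 0.053]
wrist_force: [-1.0, 0.4, -0.4]
gripper_width: 15.6
```

>>> play_rows([
  [[0,0.03,0],0],
  [[0,0,0],0],
])

```text
clock: 11.12
tcp_pos: [609.1, 6.6, 499.7]
eef_rot: [-2.189, -2.233, 0.055]
wrist_force: [-2.1, 1.2, -0.5]
gripper_width: 15.3
```

```bash
python3 st.py
python3 - <<'E'
from h import *
from station import bot
d=bot.get_image("wrist"); np.savez("w6.npz",**d); cv2.imwrite("pics/w6.png",cv2.resize(d["frame"][150:330,250:430],(600,600),interpolation=2))
W=wworld(d)
for v in (120,150,170,185,270,276): print(v,[(u,*W[v,u].round(0).astype(int).tolist()) for u in range(300,420,3) if W[v,u,2]>285])
E
```

```text
tcp [609.1   6.6 499.7] yawY 1.12 tilt 2.19 F [-2.1  1.2 -0.5] w 15.3 t 11.125
tool delta mm [-6.4 -9.2  0.1] units [-0.16 -0.23  0.  ] worldR
 [[-0.02   0.999 -0.035]
 [ 1.     0.019 -0.015]
 [-0.014 -0.035 -0.999]]
 turn deg 0.1 units 0.02
 turn deg -179.9 units -35.98
saddle [603.5   4.2 339. ] [-2.05  1.18 -0.5 ] [ 0.04  0.34 -0.  ]
120 [(312, 596, 69, 310), (315, 598, 69, 310), (318, 599, 69, 310), (321, 601, 69, 309), (405, 605, 83, 468)]
150 [(312, 597, 54, 310), (315, 598, 54, 310), (318, 600, 54, 310), (321, 601, 54, 310), (405, 605, 83, 468)]
170 [(312, 597, 43, 309), (315, 598, 43, 310), (318, 600, 43, 309), (321, 601, 43, 310)]
185 [(315, 598, 35, 311), (318, 600, 34, 309), (321, 602, 35, 310)]
270 [(300, 595, 15, 362), (303, 595, 2, 343), (306, 596, 3, 344), (309, 598, 3, 344), (312, 599, 3, 343), (315, 601, 3, 343), (318, 602, 3, 343), (321, 603, 3, 344), (324, 605, 4, 344), (327, 606, 3, 343), (330, 608, 3, 343), (333, 609, 3, 343), (336, 611, 3, 343), (339, 611, 16, 363), (342, 612, 16, 363), (345, 613, 16, 363), (348, 615, 16, 363), (351, 616, 15, 362), (354, 617, 16, 363), (357, 619, 12, 356), (360, 620, 13, 358), (363, 622, 11, 355), (366, 623, 12, 356), (369, 624, 12, 356)]
276 [(300, 595, 12, 363), (303, 595, -1, 343), (306, 596, -1, 344), (309, 598, 0, 344), (312, 599, 0, 344), (315, 601, 0, 344), (318, 602, -1, 343), (321, 603, -1, 343), (324, 605, -1, 343), (327, 606, -1, 343), (330, 608, -1, 343), (333, 609, -1, 343), (336, 611, 0, 343), (339, 611, 13, 363), (342, 612, 13, 364), (345, 613, 13, 363), (348, 614, 17, 368), (351, 615, 17, 368), (354, 617, 17, 368), (357, 617, 19, 372), (360, 618, 19, 372), (363, 620, 19, 371), (366, 621, 19, 372), (369, 622, 17, 369), (372, 623, 17, 368), (375, 624, 18, 370)]
```

View pics/w6.png

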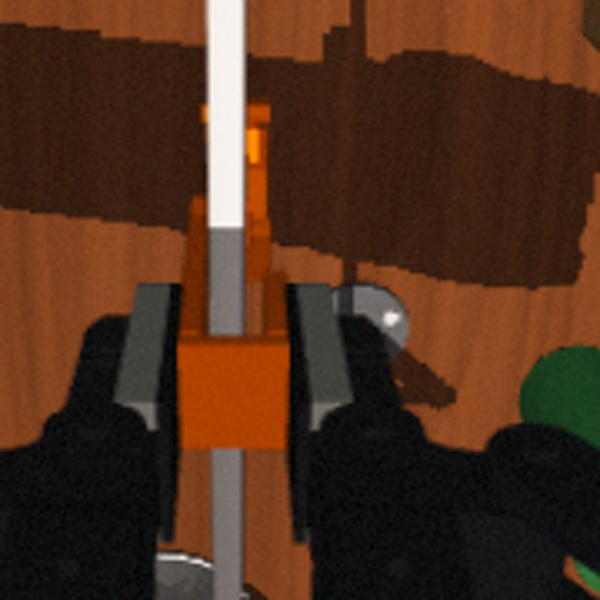

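>>> play_rows([
  [[0,-0.045,0],0],
  [[0,0,0],0],
])

```text
clock: 11.42
tcp_pos: [607.7, 6.7, 499.9]
eef_rot: [-2.19, -2.234, 0.053]
wrist_force: [0.3, 0.3, -0.9]
gripper_width: 15.3
```

>>> play_rows([
  [[0,0,0.1],0],
  [[0,0,0.1],0],
  [[0,0,0],0],
])

```text
clock: 11.8
tcp_pos: [607.6, 6.7, 491.1]
eef_rot: [-2.19, -2.235, 0.053]
wrist_force: [-0.6, 0.1, -1.5]
gripper_width: 15.4
```

```bash
python3 st.py
```

```text
tcp [607.6   6.7 491.1] yawY 1.14 tilt 2.06 F [-0.6  0.1 -1.5] w 15.4 t 11.8
tool delta mm [-6.6 -8.  -8.6] units [-0.17 -0.2  -0.21] worldR
 [[-0.02   0.999 -0.032]
 [ 1.     0.02  -0.015]
 [-0.015 -0.033 -0.999]]
 turn deg 0.1 units 0.02
 turn deg -179.9 units -35.98
saddle [602.4   4.2 330.4] [-0.61  0.07 -1.53] [ 0.02 -0.08 -0.01]
```

>>> play_rows([
  [[0,-0.025,0.05],0],
  [[0,0,0.08],0],
  [[0,0,0.08],0],
  [[0,0,0],0],
])

```text
clock: 12.3
tcp_pos: [606.2, 6.5, 482.0]
eef_rot: [-2.19, -2.235, 0.053]
wrist_force: [-0.3, -0.7, -0.7]
gripper_width: 15.2
```

>>> play_rows([
  [[0,0,0.08],0],
  [[0,0,0.06],0],
  [[0,0,0],0],
])

```text
clock: 12.68
tcp_pos: [606.0, 6.4, 476.1]
eef_rot: [-2.19, -2.235, 0.053]
wrist_force: [0.3, 0.6, -0.4]
gripper_width: 15.3
```

```bash
python3 st.py
```

```text
tcp [606.    6.4 476.1] yawY 1.14 tilt 2.06 F [ 0.3  0.6 -0.4] w 15.3 t 12.675
tool delta mm [ -6.6  -6.9 -23.6] units [-0.17 -0.17 -0.59] worldR
 [[-0.02   0.999 -0.032]
 [ 1.     0.02  -0.016]
 [-0.015 -0.033 -0.999]]
 turn deg 0.1 units 0.02
 turn deg -179.9 units -35.98
saddle [600.8   3.9 315.4] [ 0.32  0.64 -0.4 ] [ 0.03 -0.07 -0.01]
```

Freely over the bar; feeling down the last 5 mm.

>>> play_rows([
  [[0,0,0.05],0],
  [[0,0,0.04],0],
  [[0,0,0],0],
])

```text
clock: 13.05
tcp_pos: [605.9, 6.3, 472.3]
eef_rot: [-2.19, -2.235, 0.053]
wrist_force: [0.2, -0.1, -0.2]
gripper_width: 15.7
```

>>> play_rows([
  [[0,0,0.03],0],
  [[0,0,0],0],
])

```text
clock: 13.3
tcp_pos: [605.9, 6.3, 471.1]
eef_rot: [-2.19, -2.235, 0.053]
wrist_force: [-0.2, 0.1, -1.0]
gripper_width: 15.7
```

>>> play_rows([
  [[0,0,0.03],0],
  [[0,0,0],0],
])

```text
clock: 13.55
tcp_pos: [605.8, 6.2, 470.7]
eef_rot: [-2.191, -2.235, 0.051]
wrist_force: [-1.2, 1.0, -0.8]
gripper_width: 15.4
```

```bash
python3 st.py
```

```text
tcp [605.8   6.2 470.7] yawY 1.15 tilt 1.98 F [-1.2  1.  -0.8] w 15.4 t 13.55
tool delta mm [ -6.5  -6.9 -29. ] units [-0.16 -0.17 -0.72] worldR
 [[-0.02   0.999 -0.031]
 [ 1.     0.02  -0.015]
 [-0.015 -0.031 -0.999]]
 turn deg 0.1 units 0.02
 turn deg -179.9 units -35.98
saddle [600.9   3.7 310. ] [-1.15  1.04 -0.83] [ 0.08 -0.05  0.01]
```

>>> play_rows([
  [[0,0,0.03],0],
  [[0,0,0],0],
])

```text
clock: 13.8
tcp_pos: [605.7, 6.1, 470.7]
eef_rot: [-2.191, -2.236, 0.049]
wrist_force: [0.4, -0.1, -0.4]
gripper_width: 15.5
```

```bash
python3 st.py
```

```text
tcp [605.7   6.1 470.7] yawY 1.15 tilt 1.89 F [ 0.4 -0.1 -0.4] w 15.5 t 13.8
tool delta mm [ -6.4  -6.7 -29. ] units [-0.16 -0.17 -0.73] worldR
 [[-0.021  0.999 -0.029]
 [ 1.     0.02  -0.015]
 [-0.014 -0.03  -0.999]]
 turn deg 0.1 units 0.02
 turn deg -179.9 units -35.98
saddle [601.    3.7 310. ] [ 0.36 -0.07 -0.42] [0.01 0.01 0.02]
```

>>> play_rows([
  [[0,0,0],0],
  [[0,0,0],0],
  [[0,0,0],0],
  [[0,0,0],0],
  [[0,0,0],0],
], jaw=0.4)

```text
clock: 14.42
tcp_pos: [605.8, 6.1, 470.0]
eef_rot: [-2.191, -2.236, 0.05]
wrist_force: [-0.5, -0.9, -0.0]
gripper_width: 51.3
```

```bash
python3 st.py
python3 - <<'E'
from h import *
from station import bot
d=bot.get_image("wrist"); np.savez("w7.npz",**d); cv2.imwrite("pics/w7.png",cv2.resize(d["frame"][150:330,250:430],(600,600),interpolation=2))
W=wworld(d)
for v in (215,240,270,290): print(v,[(u,*W[v,u].round(0).astype(int).tolist()) for u in range(296,344,4) if W[v,u,2]>285])
E
```

```text
tcp [605.8   6.1 470. ] yawY 1.15 tilt 1.93 F [-0.5 -0.9 -0. ] w 51.3 t 14.425
tool delta mm [ -6.5  -6.8 -29.7] units [-0.16 -0.17 -0.74] worldR
 [[-0.02   0.999 -0.03 ]
 [ 1.     0.02  -0.015]
 [-0.015 -0.03  -0.999]]
 turn deg 0.1 units 0.02
 turn deg -179.9 units -35.98
saddle [601.    3.7 309.3] [-0.46 -0.88 -0.01] [ 0.   -0.02 -0.02]
215 [(316, 598, 29, 310), (320, 600, 29, 310), (324, 601, 29, 309), (328, 602, 82, 438)]
240 [(304, 592, 11, 300), (308, 594, 11, 299), (312, 595, 5, 288), (316, 598, 17, 310), (320, 600, 17, 310), (324, 602, 17, 309), (332, 606, 11, 299), (336, 608, 11, 299)]
270 [(304, 593, 2, 314), (308, 595, 2, 313), (312, 597, 2, 313), (316, 598, 2, 314), (320, 600, 3, 314), (324, 602, 3, 314), (328, 604, 3, 314), (332, 606, 3, 314), (336, 608, 2, 313)]
290 [(316, 599, -12, 310), (320, 601, -12, 310), (324, 603, -12, 310)]
```

View pics/w7.png

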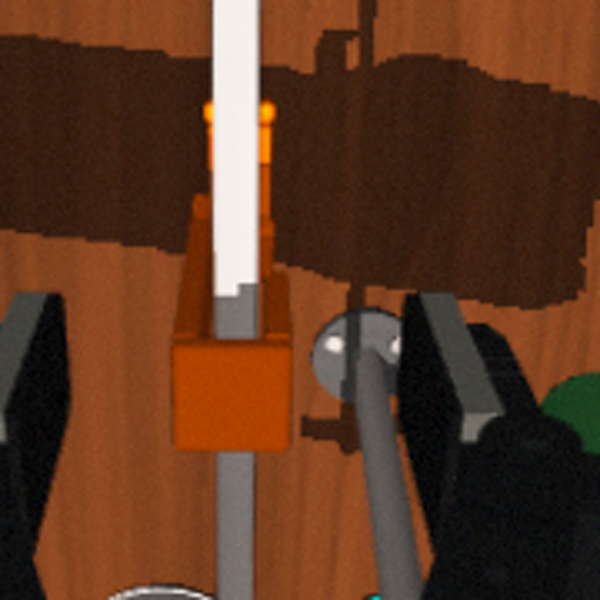

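The picture shows the hook square on the bar, with the saddle top at (320,270) 4 mm over the bar top and the fingers clear. While here I'll measure the gripper's own body from the wrist depth.

Run:
```python
from h import *
from station import bot
o=bot.get_obs();R=Ro.from_rotvec(o["eef_rot"]).as_matrix()
d=load("w7.npz"); W=wworld(d); T=(W-o["tcp_pos"])@R
ok=d["z_map"]>0
for v in range(300,400,12): print(v,[(u,*T[v,u].round(0).astype(int).tolist()) for u in range(260,390,15) if ok[v,u]])
m=ok&(T[...,2]<150)&(T[...,2]>0)&(abs(T[...,1])<60)
for z in range(0,150,15):
    q=T[m&(T[...,2]>=z)&(T[...,2]<z+15)]
    if len(q): print(z,len(q),"x max",np.percentile(q[:,0],99).round(1),"y",q[:,1].min().round(0),q[:,1].max().round(0))
```

```text
300 [(260, -5, -26, 137), (275, -266, -81, 477), (290, -263, -53, 475), (305, -262, -26, 474), (320, -22, -1, 161), (335, -262, 27, 474), (350, -261, 53, 472), (365, -164, 56, 344), (380, -4, 25, 135)]
312 [(260, -10, -27, 135), (275, -294, -83, 477), (290, -293, -55, 477), (305, -292, -27, 476), (320, -31, -1, 161), (335, -290, 27, 473), (350, -290, 55, 473), (365, -165, 54, 322), (380, -8, 25, 132)]
324 [(260, 17, -18, 97), (275, -325, -85, 476), (290, -323, -56, 476), (305, -322, -28, 476), (320, -40, -1, 162), (335, -321, 28, 475), (350, -320, 56, 473), (365, -167, 52, 302), (380, 17, 16, 97)]
336 [(260, 17, -17, 92), (275, 10, -14, 100), (290, 10, -10, 100), (305, 11, -5, 99), (320, -50, -1, 162), (335, 10, 4, 100), (350, 11, 8, 99), (365, 10, 13, 99), (380, 16, 16, 93)]
348 [(260, 18, -16, 87), (275, 11, -14, 93), (290, 12, -9, 93), (305, 11, -5, 94), (320, 11, -1, 93), (335, 12, 3, 93), (350, 11, 8, 93), (365, 11, 12, 93), (380, 17, 15, 87)]
360 [(260, 19, -15, 82), (275, 20, -11, 81), (290, 11, -9, 89), (305, 11, -5, 89), (320, 12, -1, 88), (335, 12, 3, 88), (350, 11, 7, 89), (365, 18, 10, 82), (380, 19, 14, 82)]
372 [(260, 19, -14, 77), (275, 19, -11, 78), (290, 11, -9, 84), (305, 11, -5, 85), (320, 12, -1, 84), (335, 11, 3, 84), (350, 12, 7, 84), (365, 20, 9, 77), (380, 19, 13, 77)]
384 [(260, 21, -14, 72), (275, 20, -11, 73), (290, 11, -8, 80), (305, 12, -5, 80), (320, 11, -1, 81), (335, 12, 3, 80), (350, 11, 7, 80), (365, 20, 9, 74), (380, 19, 12, 74)]
396 [(260, 18, -14, 71), (275, 19, -10, 71), (290, 12, -8, 76), (305, 10, -4, 77), (320, 10, -1, 77), (335, 11, 3, 77), (350, 13, 6, 75), (365, 21, 8, 69), (380, 19, 12, 70)]
60 5439 x max 20.8 y -60.0 60.0
75 13468 x max 20.3 y -60.0 60.0
90 9498 x max 17.9 y -60.0 60.0
105 6777 x max 16.9 y -60.0 60.0
120 2307 x max 13.9 y -59.0 56.0
135 1460 x max 11.8 y -40.0 38.0
```

>>> play_rows([
  [[0,0,-0.3],0],
  [[0,0,-0.6],0],
  [[0,0,-0.8],0],
  [[0,-0.5,-0.8],0],
  [[0,-0.8,-0.3],0],
])

```text
clock: 15.1
tcp_pos: [557.2, 7.5, 588.3]
eef_rot: [-2.191, -2.236, 0.054]
wrist_force: [1.3, -0.2, 0.7]
gripper_width: 51.3
```

```bash
python3 st.py;  python3 - <<'E'
from h import *
from station import bot
o=bot.get_obs(); plan(o,[480,-370,460],83.2); print(o["joint_positions"])
E
```

```text
tcp [557.2   7.5 588.3] yawY 1.14 tilt 2.06 F [ 1.3 -0.2  0.7] w 51.3 t 15.1
tool delta mm [-6.9 45.4 87. ] units [-0.17  1.14  2.18] worldR
 [[-0.02   0.999 -0.032]
 [ 1.     0.02  -0.017]
 [-0.016 -0.032 -0.999]]
 turn deg 0.1 units 0.02
 turn deg -179.9 units -35.98
saddle [552.1   4.7 427.6] [ 1.3  -0.15  0.71] [ 0.07  0.01 -0.  ]
tcp [557.2   7.5 588.3] yawY 1.14 tilt 2.06 F [ 1.3 -0.2  0.7] w 51.3 t 15.1
tool delta mm [-373.6  -80.6  137.1] units [-9.34 -2.01  3.43] worldR
 [[-0.02   0.999 -0.032]
 [ 1.     0.02  -0.017]
 [-0.016 -0.032 -0.999]]
 turn deg -82.1 units -16.41
 turn deg 97.9 units 19.59
[-0.58583757  0.26951077  0.69607502  1.18304726 -0.1548984   1.77743127
  0.08522302]
```

>>> play_rows([
  [[0,0,0],-1],
  [[0,0,0],-1],
  [[0,0,0],-1],
  [[0,0,0],-1],
  [[0,0,0],-1],
  [[0,0,0],-1],
  [[0,0,0],-1],
  [[0,0,0],-1],
  [[0,0,0],-1],
  [[0,0,0],-1],
  [[0,0,0],-1],
  [[0,0,0],-1],
  [[0,0,0],-1],
  [[0,0,0],-1],
  [[0,0,0],-1],
  [[0,0,0],-1],
  [[0,0,0],-0.4],
])

```text
clock: 17.23
tcp_pos: [551.9, 3.4, 609.5]
eef_rot: [-0.12, -3.132, 0.021]
wrist_force: [-0.4, -0.2, -0.3]
gripper_width: 51.4
```

Run:
```python
from h import *
from station import bot
o=bot.get_obs(); plan(o,[500,-370,470],83.2); print(o["joint_positions"])
```

```text
tcp [551.9   3.4 609.5] yawY 85.62 tilt 0.88 F [-0.4 -0.2 -0.3] w 51.4 t 17.225
tool delta mm [  22.2 -374.3  144.8] units [ 0.55 -9.36  3.62] worldR
 [[-0.997  0.076 -0.008]
 [ 0.076  0.997 -0.013]
 [ 0.007 -0.014 -1.   ]]
 turn deg 2.4 units 0.48
 turn deg -177.6 units -35.52
[-0.44452857  0.23505274  0.50267049  1.14623197 -0.10144383  1.79471513
  1.51895653]
```

>>> play_rows([
  [[0.05,-0.6,0.2],0.4],
  [[0.05,-0.9,0.3],0],
  [[0.05,-0.9,0.35],0],
  [[0.05,-0.9,0.35],0],
  [[0.05,-0.9,0.35],0],
  [[0.05,-0.9,0.35],0],
  [[0.05,-0.9,0.35],0],
  [[0.05,-0.9,0.35],0],
  [[0.05,-0.9,0.35],0],
  [[0.05,-0.9,0.35],0],
  [[0,0,0],0],
], jaw=0)

```text
clock: 18.6
tcp_pos: [476.0, -365.3, 479.0]
eef_rot: [-0.237, -3.126, 0.026]
wrist_force: [0.2, 0.3, -0.2]
gripper_width: 85.2
```

Run:
```python
from h import *
from station import bot
o=bot.get_obs(); plan(o,[515,-370,400],83.2); print(o["joint_positions"])
d=bot.get_image("wrist"); np.savez("w8.npz",**d); cv2.imwrite("pics/w8.png",d["frame"])
```

```text
tcp [ 476.  -365.3  479. ] yawY 81.34 tilt 1.03 F [ 0.2  0.3 -0.2] w 85.2 t 18.6
tool delta mm [-39.7   2.6  78.7] units [-0.99  0.06  1.97] worldR
 [[-0.989  0.151 -0.008]
 [ 0.151  0.988 -0.016]
 [ 0.005 -0.017 -1.   ]]
 turn deg -1.9 units -0.37
 turn deg 178.1 units 35.63
[ 0.08720618  0.35383709  0.70522049  1.33518437 -0.20960617  1.52735016
  2.18860548]
```

View pics/w8.png

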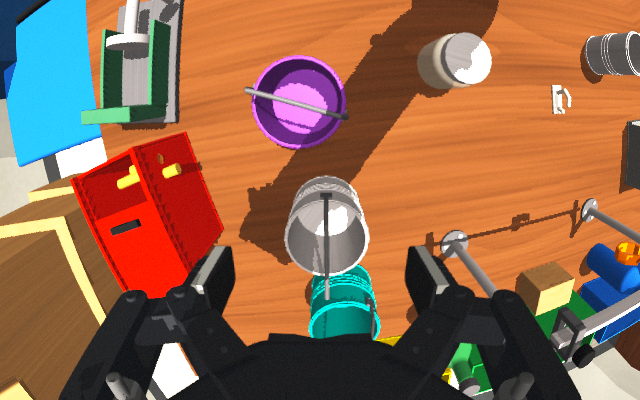

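The grey pail's handle runs from (326,195) near the robot to (327,297). The purple pail is at (300,100) and the turquoise one at (345,305).

Run:
```python
from h import *
d=load("w8.npz"); W=wworld(d); ok=d["z_map"]>0
m=ok&(W[...,2]>150)&(W[...,2]<190)&(W[...,0]>490)&(W[...,0]<620)&(W[...,1]>-400)&(W[...,1]<-350)
v,u=np.nonzero(m); p=W[m]
k=(p[:,2]>169); q=p[k]; c=np.polyfit(q[:,0],q[:,1],1); r=q[:,1]-np.polyval(c,q[:,0]); print("line",c,np.degrees(np.arctan(c[0])),r.std(),len(q),"x range",q[:,0].min(),q[:,0].max(),np.median(q[:,2]))
for vv in range(186,302,6): print(vv,[(uu,*W[vv,uu].round(0).astype(int).tolist()) for uu in range(316,336) if m[vv,uu]][:6])
m=ok&(W[...,2]>112)&(W[...,2]<124)&(W[...,0]>490)&(W[...,0]<625)&(W[...,1]>-440)&(W[...,1]<-310)&(np.ptp(d["frame"].astype(int),axis=2)<40)
p=W[m]; print("rim",cv2.minEnclosingCircle(p[:,:2].astype(np.float32)),np.median(p[:,2]))
```

```text
line [-1.28866157e-01 -3.03656715e+02] -7.343018149285197 1.4952949024119584 387 x range 513.5274014058375 602.844585346095 174.8248298795353
186 []
192 []
198 []
204 []
210 [(326, 509, -369, 151)]
216 [(324, 511, -371, 161), (325, 512, -371, 160), (326, 511, -369, 161), (327, 512, -369, 160), (328, 512, -368, 160)]
222 [(324, 514, -372, 169), (325, 514, -371, 171), (326, 514, -370, 170), (327, 514, -369, 170), (328, 514, -368, 170)]
228 [(324, 518, -372, 175), (325, 518, -371, 175), (326, 518, -370, 176), (327, 518, -370, 175), (328, 519, -369, 174)]
234 [(324, 525, -373, 174), (325, 524, -372, 176), (326, 524, -371, 176), (327, 525, -370, 175), (328, 525, -369, 175)]
240 [(324, 531, -374, 175), (325, 531, -373, 175), (326, 530, -372, 176), (327, 531, -371, 176), (328, 531, -370, 175)]
246 [(324, 538, -375, 174), (325, 537, -374, 175), (326, 538, -373, 175), (327, 538, -372, 175), (328, 539, -371, 173), (329, 539, -370, 173)]
252 [(324, 545, -376, 172), (325, 544, -375, 175), (326, 544, -374, 176), (327, 544, -373, 175), (328, 545, -372, 174), (329, 546, -371, 173)]
258 [(324, 552, 
[... 192 characters left out ...]
5, 176), (328, 559, -374, 174), (329, 559, -373, 173)]
270 [(325, 565, -378, 176), (326, 565, -377, 176), (327, 566, -376, 175), (328, 566, -375, 175), (329, 566, -374, 174)]
276 [(325, 573, -379, 175), (326, 572, -378, 175), (327, 573, -377, 175), (328, 574, -376, 174), (329, 574, -375, 174)]
282 [(325, 580, -380, 174), (326, 579, -379, 177), (327, 580, -378, 175), (328, 580, -377, 175), (329, 581, -376, 174)]
288 [(325, 588, -381, 175), (326, 588, -380, 175), (327, 587, -379, 176), (328, 588, -378, 175)]
294 [(325, 595, -383, 175), (326, 595, -381, 176), (327, 596, -380, 175), (328, 597, -380, 173)]
300 []
rim ((557.4942016601562, -378.41827392578125), 54.42060470581055) 116.93626748200438
```

Run:
```python
from h import *
from station import bot
o=bot.get_obs(); plan(o,[514.2,-366.6,331],81.9)
```

```text
tcp [ 476.9 -363.9  479.6] yawY 81.47 tilt 0.98 F [ 0.3  0.4 -0.1] w 85.4 t 18.65
tool delta mm [-37.9   5.3 148.4] units [-0.95  0.13  3.71] worldR
 [[-0.989  0.148 -0.006]
 [ 0.148  0.989 -0.016]
 [ 0.004 -0.017 -1.   ]]
 turn deg -0.4 units -0.09
 turn deg 179.6 units 35.91
```

>>> play_rows([
  [[-0.45,0.05,0.5],0],
  [[-0.45,0.05,0.7],-0.1],
  [[0,0,0.7],0],
  [[0,0,0.7],0],
  [[0,0,0],0],
])

```text
clock: 19.27
tcp_pos: [514.5, -364.4, 376.2]
eef_rot: [0.222, 3.133, -0.026]
wrist_force: [0.3, 0.1, 0.0]
gripper_width: 85.3
```

Run:
```python
from h import *
from station import bot
o=bot.get_obs(); R=Ro.from_rotvec(o["eef_rot"]).as_matrix(); plan(o,np.array([512.8,-369.3,158])-173*R[:,2],81.9)
d=bot.get_image("wrist"); np.savez("w9.npz",**d); cv2.imwrite("pics/w9.png",d["frame"])
```

```text
tcp [ 514.5 -364.4  376.2] yawY 81.89 tilt 0.94 F [0.3 0.1 0. ] w 85.3 t 19.275
tool delta mm [ 1.4 -1.5 45.2] units [ 0.03 -0.04  1.13] worldR
 [[-0.99   0.141 -0.001]
 [ 0.141  0.99  -0.016]
 [-0.002 -0.016 -1.   ]]
 turn deg -0.0 units -0.0
 turn deg 180.0 units 36.0
```

View pics/w9.png

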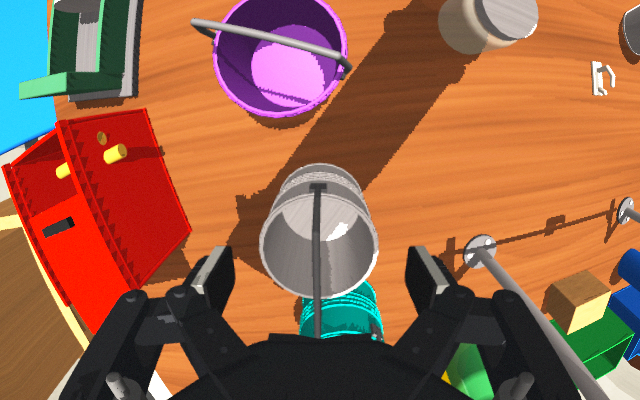

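The handle (318, rows 190–340) lies between the open fingers. Descending and closing.

>>> play_rows([
  [[0.03,-0.04,0.5],0],
  [[0,0,0.4],0],
  [[0,0,0.22],0],
  [[0,0,0],0],
])

```text
clock: 19.82
tcp_pos: [514.7, -367.4, 338.0]
eef_rot: [0.221, 3.123, -0.033]
wrist_force: [0.4, 0.7, -0.3]
gripper_width: 85.4
```

>>> play_rows([
  [[0,0,0],0],
  [[0,0,0],0],
  [[0,0,0],0],
  [[0,0,0],0],
  [[0,0,0],0],
  [[0,0,0],0],
  [[0,0,0],0],
], jaw=1)

```text
clock: 20.7
tcp_pos: [515.1, -367.7, 340.1]
eef_rot: [0.221, 3.12, -0.034]
wrist_force: [-0.7, 0.4, 0.6]
gripper_width: 1.7
```

Run:
```python
from h import *
from station import bot
o=bot.get_obs(); R=Ro.from_rotvec(o["eef_rot"]).as_matrix(); plan(o,np.array([512.8,-369.3,158])-173*R[:,2],81.9)
d=bot.get_image("wrist"); np.savez("w10.npz",**d); cv2.imwrite("pics/w10.png",cv2.resize(d["frame"][120:400,180:460],(600,600),interpolation=2))
W=wworld(d); T=(W-o["tcp_pos"])@R; ok=d["z_map"]>0
m=ok&(W[...,2]>140)&(W[...,2]<185)&(abs(T[...,1])<4)&(T[...,0]<25)
v,u=np.nonzero(m); 
for a in range(0,len(v),max(1,len(v)//25)): print(u[a],v[a],W[v[a],u[a]].round(1),T[v[a],u[a]].round(1))
```

```text
tcp [ 515.1 -367.7  340.1] yawY 81.90 tilt 1.48 F [-0.7  0.4  0.6] w 1.7 t 20.7
tool delta mm [4.8 1.9 9.1] units [0.12 0.05 0.23] worldR
 [[-0.99   0.141  0.012]
 [ 0.141  0.99  -0.023]
 [-0.015 -0.021 -1.   ]]
 turn deg 0.0 units 0.0
 turn deg -180.0 units -36.0
321 212 [ 504.9 -369.5  140.9] [ 12.8   0.9 199.1]
320 217 [ 506.6 -370.3  144.1] [ 10.9   0.3 196. ]
317 221 [ 508.1 -372.2  145.8] [  9.1  -1.4 194.3]
323 224 [ 508.3 -368.7  150.7] [  9.4   2.  189.3]
321 228 [ 509.1 -369.9  153.8] [  8.4   0.9 186.2]
318 232 [ 510.1 -371.6  156.6] [  7.2  -0.8 183.5]
320 235 [ 510.4 -370.5  159.9] [  6.9   0.3 180.2]
321 237 [ 505.4 -369.1  172.6] [ 11.9   0.8 167.4]
322 239 [ 505.3 -368.6  174.9] [ 12.    1.2 165. ]
322 241 [ 504.8 -368.5  178. ] [ 12.5   1.2 162. ]
321 243 [ 505.2 -369.   179.3] [ 12.    0.7 160.7]
318 245 [ 504.8 -370.3  181.6] [ 12.2  -0.7 158.4]
315 247 [ 504.4 -371.5  184. ] [ 12.4  -2.  156. ]
319 249 [ 513.3 -371.3  169.9] [  3.8  -0.2 170.2]
319 257 [ 515.1 -371.4  175. ] [  1.9  -0.2 165.2]
319 268 [ 520.6 -372.1  176.4] [ -3.6  -0.2 163.8]
320 284 [ 530.8 -373.1  175.9] [-13.9   0.3 164.5]
320 297 [ 539.9 -374.4  175.1] [-23.1   0.4 165.4]
321 305 [ 544.7 -374.5  176.1] [-27.9   0.9 164.5]
318 314 [ 551.9 -377.2  175.1] [-35.3  -0.7 165.7]
324 317 [ 554.3 -374.1  175.4] [-37.2   2.6 165.2]
321 321 [ 557.2 -376.2  175.3] [-40.5   1.  165.5]
318 325 [ 560.2 -378.4  175.2] [-43.7  -0.7 165.7]
324 328 [ 564.6 -375.5  173.6] [-47.6   2.7 167.3]
321 332 [ 565.6 -377.4  175.8] [-48.9   1.  165.1]
318 336 [ 569.4 -379.7  175.1] [-53.   -0.7 165.9]
```

View pics/w10.png

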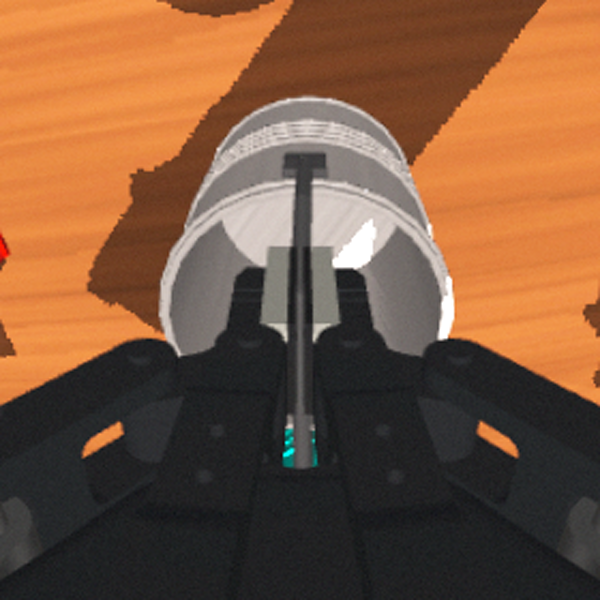

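>>> play_rows([
  [[0,0,-0.15],0],
  [[0,0,-0.3],0],
  [[0,0,-0.3],0],
  [[0,0,0],0],
])

```text
clock: 21.25
tcp_pos: [514.6, -367.1, 372.4]
eef_rot: [0.221, 3.12, -0.035]
wrist_force: [-0.2, -0.3, -0.6]
gripper_width: 1.6
```

```bash
cat > bail.py <<'E'
from h import *
from station import bot
import sys
o=bot.get_obs(); R=Ro.from_rotvec(o["eef_rot"]).as_matrix(); plan(o,[500,0,400],91)
d=bot.get_image("wrist"); n=sys.argv[1]; np.savez(n+".npz",**d); cv2.imwrite(f"pics/{n}.png",d["frame"])
W=wworld(d); T=(W-o["tcp_pos"])@R; ok=d["z_map"]>0
m=ok&(abs(T[...,1])<5)&(T[...,0]<0)&(T[...,0]>-75)&(T[...,2]>150)&(T[...,2]<182)
q=T[m]; w=W[m]
if len(q)>10:
    c=np.polyfit(q[:,0],q[:,2],1); k=abs(q[:,2]-np.polyval(c,q[:,0]))<2.5; c=np.polyfit(q[k,0],q[k,2],1); print("bail top in tool: z= %.3f x + %.1f"%tuple(c),"y=",np.polyfit(q[k,0],q[k,1],1).round(3),"x",q[k,0].min(),k.sum())
    w=w[k]; print("world: slope y/x",np.polyfit(w[:,0],w[:,1],1).round(3),"z/x",np.polyfit(w[:,0],w[:,2],1).round(3), "xr",w[:,0].min(),w[:,0].max())
# bail centre: tool frame assumed
b=np.array([2-43,0.1,167.5]); print("bail mid est (tool x=-41)",(o["tcp_pos"]+R@b).round(1))
E
python3 bail.py w11
```

```text
tcp [ 514.6 -367.1  372.4] yawY 81.89 tilt 1.49 F [-0.2 -0.3 -0.6] w 1.6 t 21.25
tool delta mm [ 65.7 360.7 -36.2] units [ 1.64  9.02 -0.91] worldR
 [[-0.99   0.141  0.012]
 [ 0.141  0.99  -0.023]
 [-0.015 -0.021 -1.   ]]
 turn deg -9.1 units -1.82
 turn deg 170.9 units 34.18
bail top in tool: z= -0.058 x + 163.8 y= [-0.031 -0.568] x -56.29681644615297 289
world: slope y/x [-1.08000e-01 -3.15554e+02] z/x [-4.40000e-02  2.31469e+02] xr 536.2910391389917 572.8208773835435
bail mid est (tool x=-41) [ 557.2 -376.6  205.6]
```

View pics/w11.png

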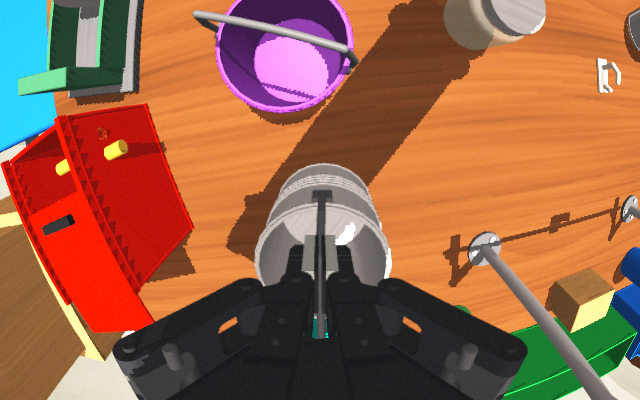

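>>> play_rows([
  [[0.1,0,-0.5],0],
  [[0.2,0,-0.6],0],
  [[0.2,0,-0.6],0],
  [[0.3,0,-0.4],-0.5],
  [[0.2,0,-0.2],-0.5],
  [[0.1,0,0],-0.5],
  [[0,0,0],-0.3],
])

```text
clock: 22.18
tcp_pos: [465.8, -359.7, 473.2]
eef_rot: [-0.028, 3.128, -0.039]
wrist_force: [0.1, -0.5, -1.6]
gripper_width: 1.7
```

```bash
python3 bail.py w12
```

```text
tcp [ 465.8 -359.7  473.2] yawY 91.03 tilt 1.62 F [ 0.1 -0.5 -1.6] w 1.7 t 22.175
tool delta mm [-39.8 360.8  64.8] units [-0.99  9.02  1.62] worldR
 [[-1.    -0.018  0.014]
 [-0.018  1.    -0.025]
 [-0.013 -0.025 -1.   ]]
 turn deg 0.0 units 0.01
 turn deg -180.0 units -35.99
bail top in tool: z= -0.052 x + 164.0 y= [-0.022 -0.222] x -56.32221898830287 269
world: slope y/x [ 3.90000e-02 -3.82279e+02] z/x [-3.90000e-02  3.27771e+02] xr 483.7312485081327 524.4734974036247
bail mid est (tool x=-41) [ 509.1 -363.   306.3]
```

>>> play_rows([
  [[0,0.3,0],0],
  [[0,0.6,0],0],
  [[0,0.8,0],0],
  [[0,0.8,0],0],
  [[0,0.8,0],0],
  [[0,0.8,0],0],
  [[0,0.8,0],0],
  [[0,0.8,0],0],
  [[0,0.8,0],0],
  [[0,0.8,0],0],
  [[0,0.8,0],0],
  [[0,0.8,0],0],
  [[0,0.6,0],0],
  [[0,0.3,0],0],
  [[0,0,0],0],
])

```text
clock: 24.1
tcp_pos: [456.1, 55.2, 462.0]
eef_rot: [-0.033, 3.131, -0.039]
wrist_force: [0.2, -0.6, -0.7]
gripper_width: 1.5
```

```bash
python3 bail.py w13;python3 -c "
from station import bot;print(bot.get_obs()['joint_positions'].round(2))"
```

```text
tcp [456.1  55.2 462. ] yawY 91.18 tilt 1.55 F [ 0.2 -0.6 -0.7] w 1.5 t 24.1
tool delta mm [-42.2 -54.6  63.9] units [-1.05 -1.36  1.6 ] worldR
 [[-1.    -0.021  0.01 ]
 [-0.021  0.999 -0.025]
 [-0.01  -0.025 -1.   ]]
 turn deg 0.2 units 0.04
 turn deg -179.8 units -35.96
bail top in tool: z= -0.058 x + 163.6 y= [-0.023 -0.214] x -55.70949675056601 261
world: slope y/x [ 0.042 31.808] z/x [-4.8000e-02  3.2065e+02] xr 476.8947483782721 513.5165749540129
bail mid est (tool x=-41) [498.8  52.  295. ]
[-0.5  -0.01  0.3   1.71  0.03  1.44  1.39]
```

View pics/w13.png

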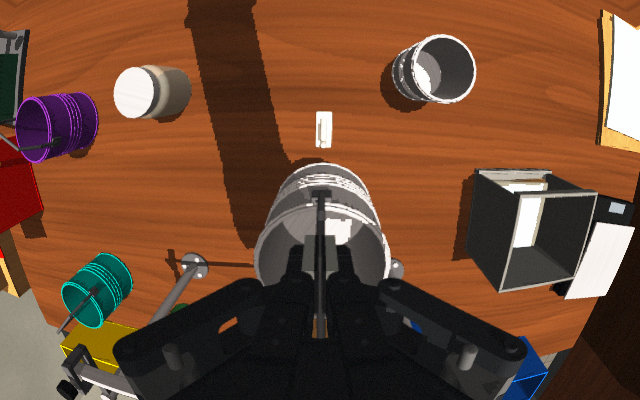

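>>> play_rows([
  [[0,0,0.5],0],
  [[0,0,0.5],0],
  [[0,0,0.25],0],
  [[0,0,0],0],
])

```text
clock: 24.65
tcp_pos: [457.1, 48.5, 411.8]
eef_rot: [-0.019, 3.129, -0.04]
wrist_force: [-0.7, -0.8, -0.7]
gripper_width: 1.7
```

```bash
sed -i 's/b=np.array(\[2-43,0.1,167.5\])/b=np.array([-41,0.7,168.5])/' bail.py; python3 bail.py w14
python3 - <<'E'
from h import *
from station import bot
d=bot.get_image("scene"); np.savez("s14.npz",**d); cv2.imwrite("pics/s14.png",cv2.resize(d["frame"][100:300,220:460],(720,600),interpolation=2))
for n in ("s14.npz",):
    d=load(n); W=world(d); m=orange(d["frame"])&(abs(W[...,1])<60)&(W[...,0]>560)&(W[...,0]<640); v,u=np.nonzero(m)
    for a in range(0,len(v),3): print(u[a],v[a],W[v[a],u[a]].round(0))
E
```

```text
tcp [457.1  48.5 411.8] yawY 90.68 tilt 1.63 F [-0.7 -0.8 -0.7] w 1.7 t 24.65
tool delta mm [-42.1 -48.7  13.5] units [-1.05 -1.22  0.34] worldR
 [[-1.    -0.012  0.012]
 [-0.012  1.    -0.026]
 [-0.012 -0.026 -1.   ]]
 turn deg -0.3 units -0.06
 turn deg 179.7 units 35.94
bail top in tool: z= -0.061 x + 163.6 y= [-0.02  -0.128] x -55.715746129816 259
world: slope y/x [ 0.031 30.069] z/x [-5.00000e-02  2.71245e+02] xr 479.92361521927086 514.8463577874167
bail mid est (tool x=-41) [500.1  45.4 243.8]
318 182 [593.  -7. 313.]
320 183 [596.  -1. 314.]
323 183 [594.   7. 316.]
320 184 [598.  -0. 314.]
324 184 [596.  10. 314.]
320 185 [601.   1. 314.]
323 185 [602.   9. 318.]
320 186 [603.   1. 313.]
318 187 [610.  -2. 317.]
321 187 [607.   5. 315.]
320 188 [609.   3. 313.]
319 189 [608.  -0. 305.]
322 189 [612.   9. 316.]
320 190 [611.   3. 306.]
318 191 [609.  -3. 297.]
321 191 [609.   5. 300.]
318 192 [610.  -2. 293.]
321 192 [609.   5. 295.]
319 193 [609.  -0. 288.]
322 193 [609.   8. 290.]
319 194 [596.  -4. 260.]
322 194 [597.   4. 266.]
319 195 [596.  -4. 254.]
322 195 [596.   4. 2
[... 154 characters left out ...]

314 199 [599. -17. 233.]
317 199 [605.  -7. 248.]
320 199 [604.   1. 250.]
315 200 [606. -12. 242.]
318 200 [606.  -4. 246.]
314 201 [608. -15. 239.]
317 201 [609.  -6. 244.]
315 202 [604. -13. 227.]
318 202 [596.  -7. 217.]
315 203 [607. -13. 227.]
318 203 [597.  -7. 214.]
321 203 [593.   0. 209.]
324 203 [594.   9. 216.]
327 203 [605.  20. 240.]
316 204 [608. -10. 225.]
319 204 [602.  -3. 218.]
322 204 [600.   5. 218.]
325 204 [599.  13. 219.]
316 205 [606. -10. 217.]
319 205 [605.  -2. 218.]
322 205 [601.   5. 214.]
325 205 [601.  13. 218.]
317 206 [609.  -7. 218.]
320 206 [606.   1. 215.]
323 206 [607.  10. 222.]
326 206 [608.  18. 226.]
321 207 [608.   4. 216.]
324 207 [606.  12. 215.]
```

View pics/s14.png

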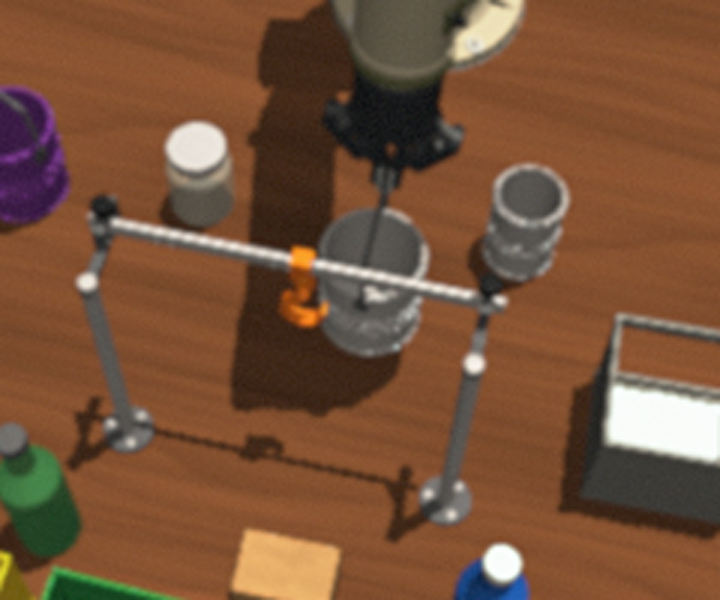

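>>> play_rows([
  [[-0.3,0.04,0],0],
  [[-0.5,0.04,0],0],
  [[-0.5,0,0],0],
  [[-0.4,0,0],0],
  [[-0.2,0,0],0],
  [[0,0,0],0],
])

```text
clock: 25.5
tcp_pos: [539.4, 54.3, 416.9]
eef_rot: [-0.022, 3.121, -0.038]
wrist_force: [-0.2, 0.2, -1.5]
gripper_width: 1.4
```

```bash
python3 bail.py w15
python3 - <<'E'
from h import *
from station import bot
d=bot.get_image("scene"); np.savez("s15.npz",**d); cv2.imwrite("pics/s15.png",cv2.resize(d["frame"][130:250,260:404],(720,600),interpolation=2))
E
```

```text
tcp [539.4  54.3 416.9] yawY 90.81 tilt 1.81 F [-0.2  0.2 -1.5] w 1.4 t 25.5
tool delta mm [ 40.5 -53.3  17.4] units [ 1.01 -1.33  0.44] worldR
 [[-1.    -0.014  0.02 ]
 [-0.015  1.    -0.024]
 [-0.02  -0.024 -1.   ]]
 turn deg -0.2 units -0.04
 turn deg 179.8 units 35.96
bail top in tool: z= -0.059 x + 163.8 y= [-0.024 -0.238] x -56.29472247208472 269
world: slope y/x [ 0.037 30.207] z/x [-4.00000e-02  2.74942e+02] xr 556.6205773258185 599.0340606350106
bail mid est (tool x=-41) [583.7  51.5 249.3]
```

View pics/s15.png

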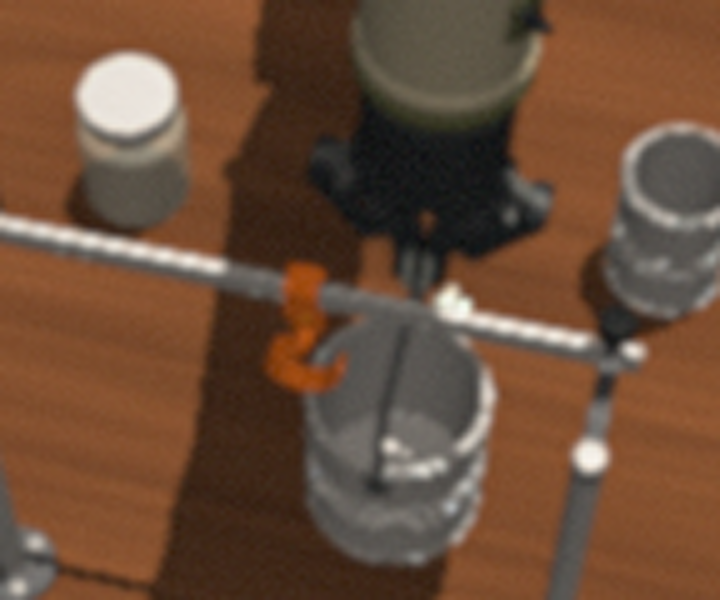

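View pics/w15.png

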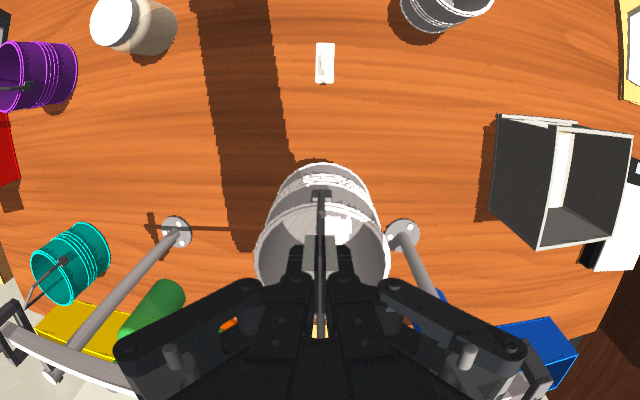

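>>> play_rows([
  [[-0.1,0,0.14],0],
  [[0,0,0],0],
])

```text
clock: 25.85
tcp_pos: [542.4, 54.2, 411.2]
eef_rot: [-0.023, 3.121, -0.037]
wrist_force: [-0.3, -0.3, -1.4]
gripper_width: 1.5
```

>>> play_rows([
  [[0,-0.2,0],0],
  [[0,-0.2,0],0],
  [[0,0,0],0],
])

```text
clock: 26.22
tcp_pos: [542.3, 36.4, 411.9]
eef_rot: [-0.022, 3.121, -0.037]
wrist_force: [-0.2, 0.1, -1.7]
gripper_width: 1.5
```

```bash
python3 bail.py w16
python3 - <<'E'
from h import *
from station import bot
d=bot.get_image("scene"); np.savez("s16.npz",**d); cv2.imwrite("pics/s16.png",cv2.resize(d["frame"][160:230,290:374],(720,600),interpolation=2))
E
```

```text
tcp [542.3  36.4 411.9] yawY 90.79 tilt 1.78 F [-0.2  0.1 -1.7] w 1.5 t 26.225
tool delta mm [ 43.1 -35.5  11.9] units [ 1.08 -0.89  0.3 ] worldR
 [[-1.    -0.014  0.02 ]
 [-0.014  1.    -0.023]
 [-0.02  -0.024 -1.   ]]
 turn deg -0.2 units -0.04
 turn deg 179.8 units 35.96
bail top in tool: z= -0.052 x + 163.9 y= [-0.02  -0.116] x -56.28919520056603 262
world: slope y/x [ 0.032 14.832] z/x [-3.30000e-02  2.66037e+02] xr 564.7067165816318 601.9969482906304
bail mid est (tool x=-41) [586.7  33.7 244.3]
```

View pics/s16.png

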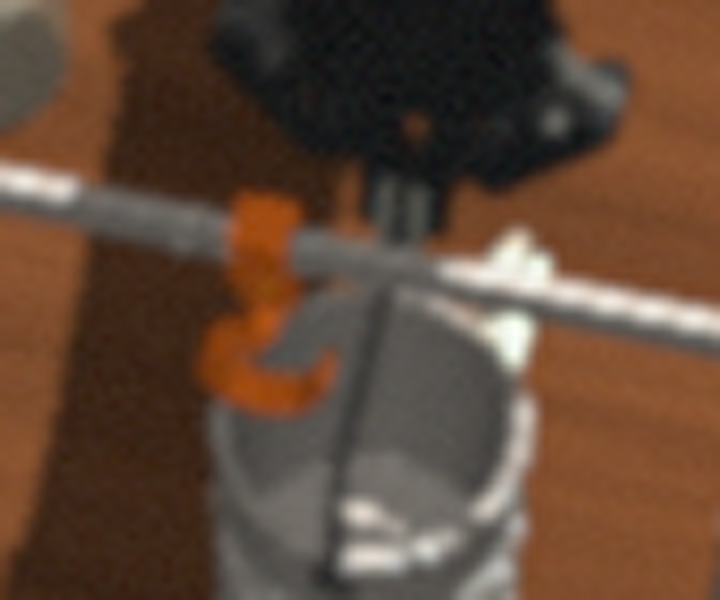

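>>> play_rows([
  [[0,-0.12,0.01],0],
  [[0,-0.12,0.01],0],
  [[0,0,0],0],
])

```text
clock: 26.7
tcp_pos: [542.5, 27.4, 411.2]
eef_rot: [-0.025, 3.121, -0.036]
wrist_force: [-0.3, 0.1, -1.4]
gripper_width: 1.7
```

>>> play_rows([
  [[0,-0.12,0.01],0],
  [[0,-0.12,0],0],
  [[0,0,0],0],
])

```text
clock: 27.08
tcp_pos: [542.7, 17.1, 411.0]
eef_rot: [-0.025, 3.121, -0.036]
wrist_force: [0.1, 0.4, -0.1]
gripper_width: 1.3
```

```bash
python3 bail.py w17
python3 - <<'E'
from h import *
from station import bot
d=bot.get_image("scene"); np.savez("s17.npz",**d); cv2.imwrite("pics/s17.png",cv2.resize(d["frame"][160:230,290:374],(720,600),interpolation=2))
E
```

```text
tcp [542.7  17.1 411. ] yawY 90.89 tilt 1.75 F [ 0.1  0.4 -0.1] w 1.3 t 27.075
tool delta mm [ 43.2 -16.2  10.6] units [ 1.08 -0.4   0.26] worldR
 [[-1.    -0.015  0.02 ]
 [-0.016  1.    -0.023]
 [-0.02  -0.023 -1.   ]]
 turn deg -0.1 units -0.02
 turn deg 179.9 units 35.98
bail top in tool: z= -0.057 x + 163.8 y= [-0.021 -0.153] x -55.71396177171491 264
world: slope y/x [ 0.035 -6.104] z/x [-3.80000e-02  2.67827e+02] xr 561.9418755732731 601.7431066728666
bail mid est (tool x=-41) [587.   14.6 243.4]
```

View pics/s17.png

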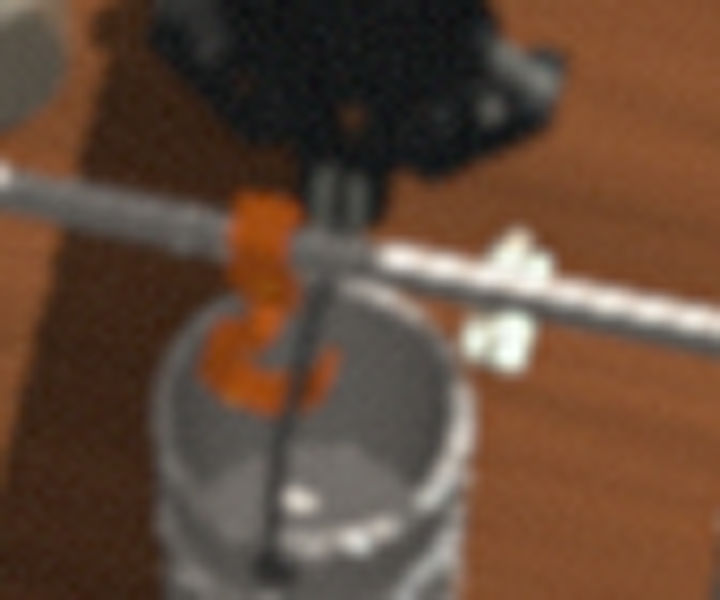

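>>> play_rows([
  [[0,-0.06,0],0],
  [[0,0,0.1],0],
  [[0,0,0.1],0],
  [[0,0,0],0],
])

```text
clock: 27.68
tcp_pos: [542.8, 15.4, 402.2]
eef_rot: [-0.027, 3.122, -0.036]
wrist_force: [-1.2, -0.2, -1.5]
gripper_width: 1.4
```

>>> play_rows([
  [[0,-0.04,0.1],0],
  [[0,-0.03,0.08],0],
  [[0,0,0],0],
])

```text
clock: 28.05
tcp_pos: [543.0, 12.2, 394.4]
eef_rot: [-0.027, 3.122, -0.036]
wrist_force: [0.6, 0.4, -1.3]
gripper_width: 1.8
```

```bash
python3 bail.py w18
python3 - <<'E'
from h import *
from station import bot
d=bot.get_image("scene"); np.savez("s18.npz",**d); cv2.imwrite("pics/s18.png",cv2.resize(d["frame"][160:230,290:374],(720,600),interpolation=2))
E
```

```text
tcp [543.   12.2 394.4] yawY 90.97 tilt 1.72 F [ 0.6  0.4 -1.3] w 1.8 t 28.05
tool delta mm [ 43.1 -11.6  -6.1] units [ 1.08 -0.29 -0.15] worldR
 [[-1.    -0.017  0.019]
 [-0.017  1.    -0.023]
 [-0.019 -0.023 -1.   ]]
 turn deg -0.0 units -0.01
 turn deg 180.0 units 35.99
bail top in tool: z= -0.100 x + 162.6 y= [-0.046 -0.969] x -55.73990506640005 141
world: slope y/x [  0.061 -25.888] z/x [-8.20000e-02  2.76629e+02] xr 563.9312971388152 602.0808781249202
bail mid est (tool x=-41) [587.3   9.8 226.8]
```

View pics/s18.png

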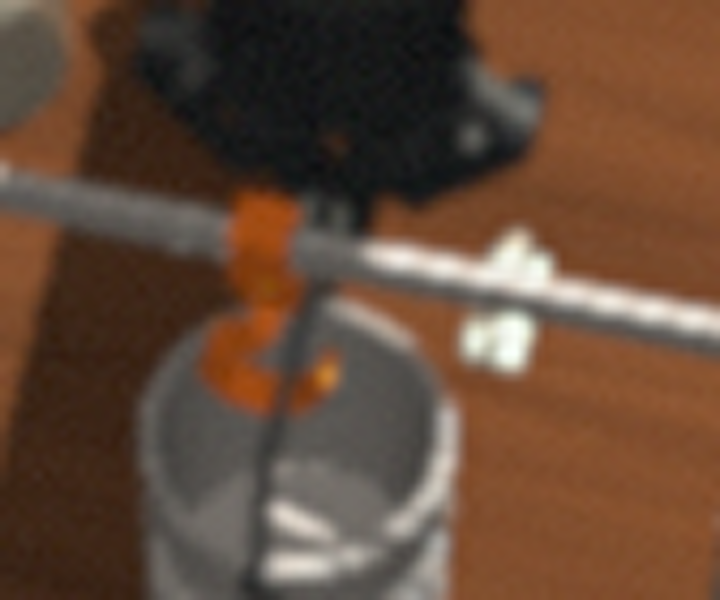

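>>> play_rows([
  [[0,-0.06,0.06],0],
  [[0,-0.06,0.06],0],
  [[0,0,0],0],
])

```text
clock: 28.52
tcp_pos: [543.3, 7.0, 390.0]
eef_rot: [-0.027, 3.121, -0.036]
wrist_force: [-0.4, 0.1, -1.4]
gripper_width: 1.1
```

>>> play_rows([
  [[0,-0.03,0.06],0],
  [[0,0,0.04],0],
  [[0,0,0],0],
])

```text
clock: 28.9
tcp_pos: [543.5, 5.7, 385.7]
eef_rot: [-0.027, 3.121, -0.036]
wrist_force: [0.7, 0.3, -1.3]
gripper_width: 1.5
```

```bash
python3 bail.py w19
python3 - <<'E'
from h import *
from station import bot
d=bot.get_image("scene"); np.savez("s19.npz",**d); cv2.imwrite("pics/s19.png",cv2.resize(d["frame"][160:230,290:374],(720,600),interpolation=2))
print(bot.get_obs()["moment"])
E
```

```text
tcp [543.5   5.7 385.7] yawY 90.98 tilt 1.74 F [ 0.7  0.3 -1.3] w 1.5 t 28.9
tool delta mm [ 43.3  -5.3 -15.1] units [ 1.08 -0.13 -0.38] worldR
 [[-1.    -0.017  0.02 ]
 [-0.018  1.    -0.023]
 [-0.02  -0.023 -1.   ]]
 turn deg -0.0 units -0.0
 turn deg 180.0 units 36.0
bail top in tool: z= -0.168 x + 160.2 y= [0.011 0.933] x -59.424726739935416 327
world: slope y/x [1.000e-03 2.231e+00] z/x [-1.48000e-01  3.06189e+02] xr 563.9983660840041 606.3726074203089
bail mid est (tool x=-41) [587.8   3.3 218.1]
[ 0.01567224  0.11436336 -0.02440929]
```

View pics/s19.png

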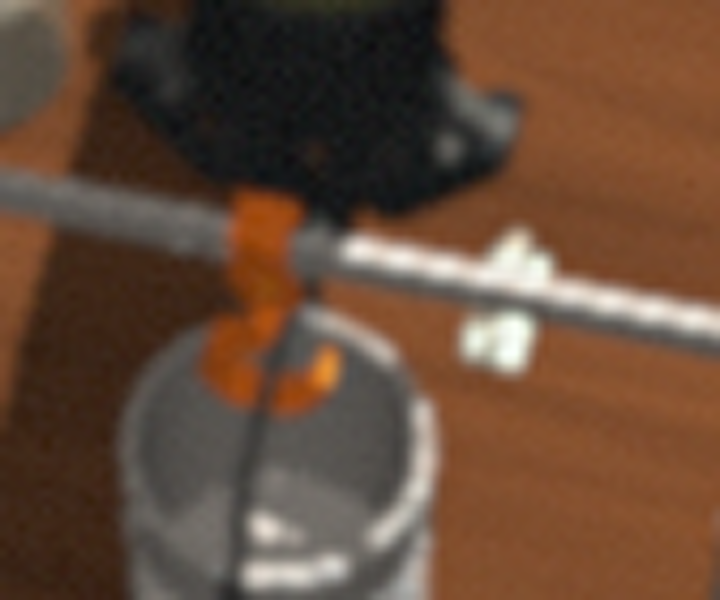

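>>> play_rows([
  [[0,0,0.04],0],
  [[0,0,0],0],
])

```text
clock: 29.25
tcp_pos: [543.7, 5.7, 384.5]
eef_rot: [-0.027, 3.12, -0.035]
wrist_force: [0.0, 0.4, -0.2]
gripper_width: 1.7
```

>>> play_rows([
  [[0,0,0.04],0],
  [[0,0,0],0],
  [[0,0,0],0],
])

```text
clock: 29.62
tcp_pos: [544.0, 5.6, 383.6]
eef_rot: [-0.027, 3.118, -0.035]
wrist_force: [0.0, -0.0, 1.2]
gripper_width: 1.8
```

```bash
python3 bail.py w20; python3 -c "
from station import bot
for _ in range(3): o=bot.get_obs();print(o['moment'],o['wrist_force'],o['tcp_pos'])"
```

```text
tcp [544.    5.6 383.6] yawY 90.99 tilt 1.84 F [ 0.  -0.   1.2] w 1.8 t 29.625
tool delta mm [ 43.7  -5.2 -17.2] units [ 1.09 -0.13 -0.43] worldR
 [[-1.    -0.017  0.023]
 [-0.018  1.    -0.022]
 [-0.023 -0.023 -0.999]]
 turn deg -0.0 units -0.0
 turn deg 180.0 units 36.0
bail top in tool: z= -0.125 x + 160.8 y= [0.012 0.784] x -57.14039999328227 356
world: slope y/x [0.002 1.687] z/x [-1.02000e-01  2.78749e+02] xr 561.6839590881003 605.080611312673
bail mid est (tool x=-41) [588.9   3.3 216.1]
[-0.02463509 -0.04041812  0.03771094] [1.21275985 0.61534369 0.87875053] [543.97958439   5.64383495 383.62315177]
[-0.02463509 -0.04041812  0.03771094] [1.21275985 0.61534369 0.87875053] [543.97958439   5.64383495 383.62315177]
[-0.02463509 -0.04041812  0.03771094] [1.21275985 0.61534369 0.87875053] [543.97958439   5.64383495 383.62315177]
```

View pics/w20.png

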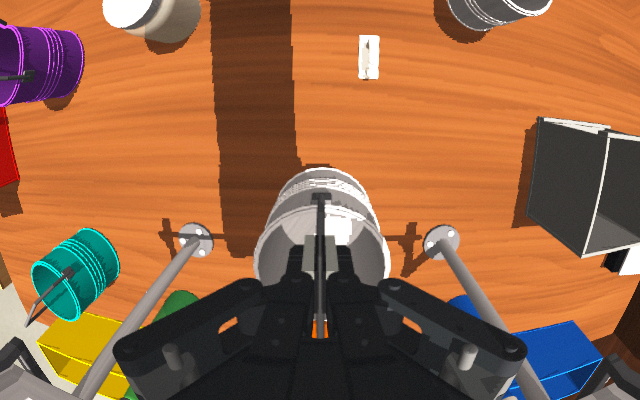

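>>> play_rows([
  [[0,0,0],0],
  [[0,0,0],0],
  [[0,0,0],0],
  [[0,0,0],0],
  [[0,0,0],0],
  [[0,0,0],0],
], jaw=0.5)

```text
clock: 30.42
tcp_pos: [543.8, 5.7, 383.2]
eef_rot: [-0.027, 3.119, -0.035]
wrist_force: [-1.6, 0.5, -0.6]
gripper_width: 42.7
```

```bash
python3 bail.py w21
python3 - <<'E'
from h import *
from station import bot
d=bot.get_image("scene"); np.savez("s21.npz",**d); cv2.imwrite("pics/s21.png",cv2.resize(d["frame"][160:260,290:410],(720,600),interpolation=2))
E
```

```text
tcp [543.8   5.7 383.2] yawY 90.99 tilt 1.81 F [-1.6  0.5 -0.6] w 42.7 t 30.425
tool delta mm [ 43.6  -5.3 -17.6] units [ 1.09 -0.13 -0.44] worldR
 [[-1.    -0.017  0.022]
 [-0.018  1.    -0.022]
 [-0.022 -0.023 -1.   ]]
 turn deg -0.0 units -0.0
 turn deg 180.0 units 36.0
bail top in tool: z= -0.009 x + 165.4 y= [-0.001  0.243] x -56.506638689366994 840
world: slope y/x [ 0.019 -7.954] z/x [1.30000e-02 2.10757e+02] xr 547.554239889149 604.1240940552142
bail mid est (tool x=-41) [588.6   3.4 215.7]
```

View pics/s21.png

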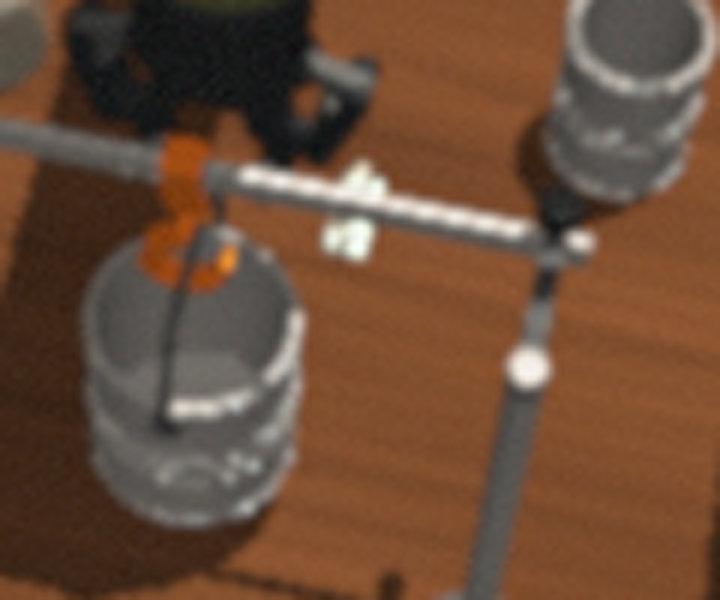

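View pics/w21.png

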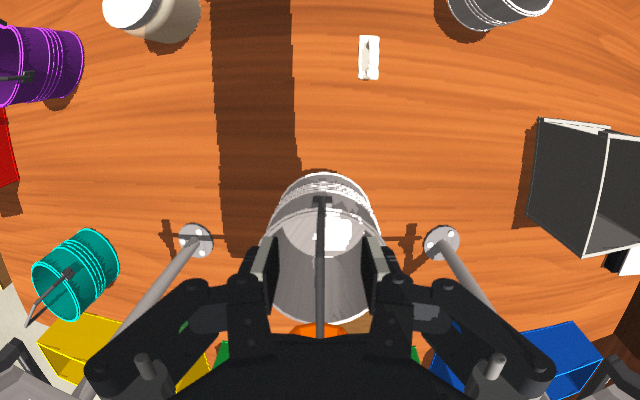

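>>> play_rows([
  [[0.2,0,-0.05],0],
  [[0.5,0,-0.1],0],
  [[0.8,0,-0.1],0],
  [[0.8,0,-0.3],0],
  [[0.5,0,-0.5],0],
  [[0,0,-0.5],0],
  [[0,0,0],0],
  [[0,0,0],0],
  [[0,0,0],0],
  [[0,0,0],0],
  [[0,0,0],0],
  [[0,0,0],0],
])

```text
clock: 32.02
tcp_pos: [423.7, 4.3, 441.7]
eef_rot: [-0.027, 3.123, -0.037]
wrist_force: [0.4, -0.2, -0.2]
gripper_width: 42.5
```

Run:
```python
from h import *
from station import bot
import time
print(bot.get_obs()["tcp_pos"],bot.get_obs()["wrist_force"])
out=[]
for n in ("wrist","scene","top"):
    d=bot.get_image(n); np.savez(n+"f.npz",**d); cv2.imwrite(f"pics/{n}_f.png",d["frame"] if n!="scene" else cv2.resize(d["frame"][150:270,250:410],(800,600),interpolation=2))
d=load("wristf.npz"); W=wworld(d); ok=d["z_map"]>0
m=ok&(W[...,2]>205)&(W[...,2]<228)&(W[...,0]>545)&(W[...,0]<592)&(abs(W[...,1])<20)&(np.ptp(d["frame"].astype(int),axis=2)<40)
p=W[m]; print("bail",len(p),np.polyfit(p[:,0],p[:,1],1),np.polyfit(p[:,0],p[:,2],1),p.min(0),p.max(0))
o=orange(d["frame"])&ok&(abs(W[...,1])<40)&(W[...,0]>570)&(W[...,0]<630); q=W[o]; print("hook",len(q),q.min(0),q.max(0))
# bystanders compare top view
a=load("top0.npz")["frame"];b=load("topf.npz")["frame"]; D=cv2.absdiff(a,b).max(2)
cv2.imwrite("pics/diff.png",np.where(D>60,255,0).astype(np.uint8))
```

```text
[423.74974816   4.34665961 441.74424091] [ 0.44665224 -0.18190346 -0.20877301]
bail 36 [ 0.00442718 -0.5842186 ] [   1.55337298 -640.77435391] [ 5.45297935e+02 -7.08204321e-02  2.05069565e+02] [548.35420553   3.60196691 212.34721601]Traceback (most recent call last):
  File "<stdin>", line 11, in <module>
    return umr_minimum(a, axis, None, out, keepdims, initial, where)
ValueError: zero-size array to reduction operation minimum which has no identity
```

View pics/wrist_f.png

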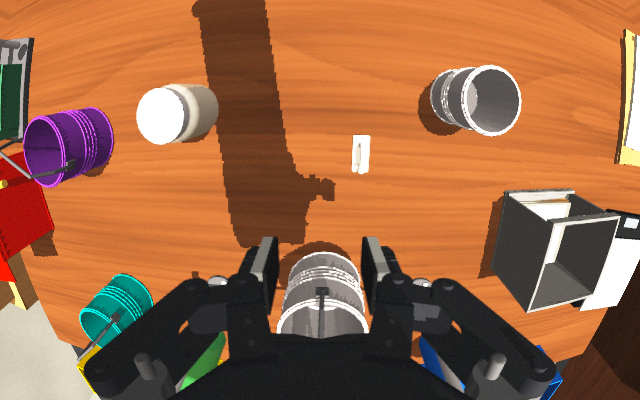

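View pics/scene_f.png

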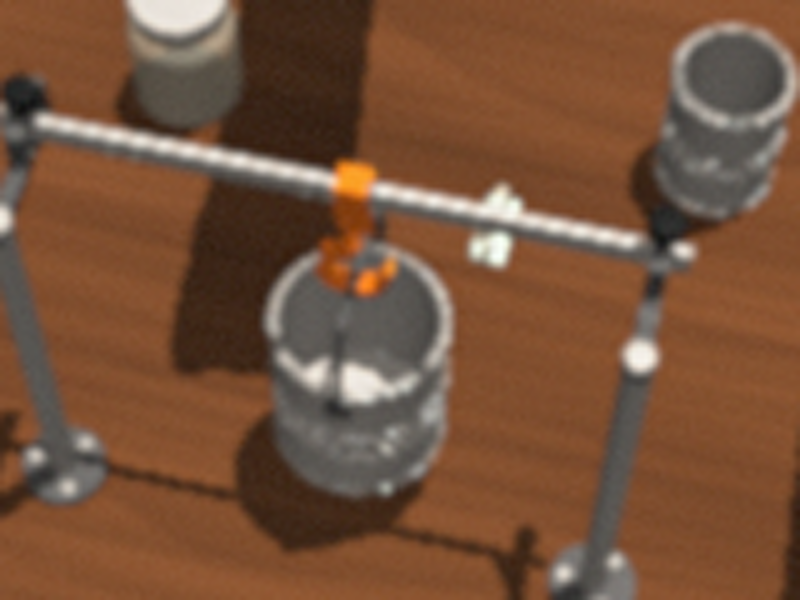

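View pics/top_f.png

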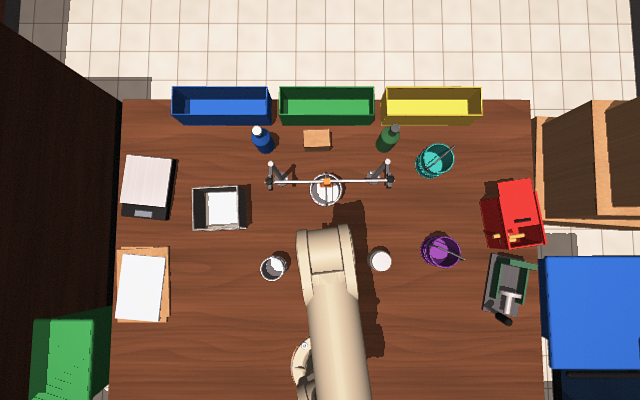

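The pail hangs in the curl in the scene view at (355,370), and the bystanders stand where they did. Last check is tilt, bail position and motion, then I hand in.

Run:
```python
from h import *
from station import bot
def meas(d):
    W=world(d); f=d["frame"].astype(int); g=(np.ptp(f,axis=2)<45)&(d["z_map"]>0)
    m=g&(W[...,2]>205)&(W[...,2]<225)&(W[...,0]>540)&(W[...,0]<650)&(abs(W[...,1])<15)
    p=W[m]
    if len(p)>5: print("bail",len(p),np.polyfit(p[:,0],p[:,2],1).round(3),np.median(p,0).round(1),p[:,0].min(),p[:,0].max())
    m=g&(W[...,2]>140)&(W[...,2]<180)&(W[...,0]>520)&(W[...,0]<660)&(abs(W[...,1])<70); p=W[m]
    r=p[np.abs(np.hypot(p[:,0]-np.median(p[:,0]),p[:,1]-np.median(p[:,1])))>0]
    print("rim med",np.median(p,0).round(1),len(p),"x",p[:,0].min().round(0),p[:,0].max().round(0),"y",p[:,1].min().round(0),p[:,1].max().round(0))
    o=orange(d["frame"])&(abs(W[...,1])<40)&(W[...,0]>570)&(W[...,0]<640)&(W[...,2]>150); q=W[o]
    if len(q): t=q[q[:,2]>308]; print("hook top",np.median(t,0).round(1),"z min",q[:,2].min().round(0))
a=load("scenef.npz"); meas(a); meas(load("topf.npz"))
for _ in range(6): b=bot.get_image("scene")
meas(b); print("diff",cv2.absdiff(a["frame"],b["frame"])[150:270,250:410].max(), bot.get_obs()["clock"])
```

```text
bail 35 [-1.00000e-03  2.18818e+02] [621.2   3.2 219.8] 561.9187482595008 642.5916502352571
rim med [623.5   9.3 157.9] 337 x 546.0 654.0 y -49.0 53.0
hook top [601.2   2.  313.6] z min 216.0
bail 39 [6.00000e-03 2.14355e+02] [581.1   2.1 218.6] 542.2877309192905 640.5970527744621
rim med [590.2   4.3 160.1] 152 x 539.0 645.0 y -47.0 52.0
hook top [589.7  -2.1 311.3] z min 215.0
bail 29 [-5.40000e-02  2.51458e+02] [622.7   3.5 219.5] 560.0864815483741 641.66618817704
rim med [613.6  11.2 157.4] 331 x 540.0 648.0 y -47.0 53.0
hook top [601.9   1.9 313.7] z min 213.0
diff 121 32.475
```

The pail still swings a little, so I'll let it settle.

>>> play_rows([
  [[0,0,0],0],
  [[0,0,0],0],
  [[0,0,0],0],
  [[0,0,0],0],
  [[0,0,0],0],
  [[0,0,0],0],
  [[0,0,0],0],
  [[0,0,0],0],
  [[0,0,0],0],
  [[0,0,0],0],
  [[0,0,0],0],
  [[0,0,0],0],
  [[0,0,0],0],
  [[0,0,0],0],
  [[0,0,0],0],
  [[0,0,0],0],
  [[0,0,0],0],
  [[0,0,0],0],
  [[0,0,0],0],
  [[0,0,0],0],
])

```text
clock: 34.98
tcp_pos: [423.7, 4.3, 442.1]
eef_rot: [-0.027, 3.122, -0.036]
wrist_force: [0.5, 0.6, 1.0]
gripper_width: 42.7
```

```bash
cat > swing.py <<'E'
from h import *
from station import bot
fr=[]
for k in range(24):
    d=bot.get_image("scene"); W=world(d); f=d["frame"].astype(int)
    g=(np.ptp(f,axis=2)<45)&(d["z_map"]>0)
    m=g&(W[...,2]>50)&(W[...,2]<240)&(W[...,0]>520)&(W[...,0]<680)&(abs(W[...,1])<70)
    v,u=np.nonzero(m); p=W[m]; r=p[(p[:,2]>148)&(p[:,2]<175)]
    fr.append(f)
    print(round(bot.get_obs()["clock"],2),"rim x %.1f %.1f y %.1f %.1f"%(*np.percentile(r[:,0],[2,98]),*np.percentile(r[:,1],[2,98])),"low v",v.max(),"u",np.percentile(u,[1,99]), "chg", int((abs(f-fr[0]).max(2)[190:260,290:360]>25).sum()))
E
python3 swing.py
```

```text
35.02 rim x 544.1 647.1 y -45.0 52.0 low v 246 u [305. 339.] chg 0
35.08 rim x 542.8 648.3 y -45.2 51.9 low v 246 u [305. 339.] chg 4
35.12 rim x 545.4 647.7 y -44.9 51.9 low v 246 u [305. 339.] chg 4
35.17 rim x 546.3 648.0 y -45.0 51.8 low v 246 u [305. 339.] chg 56
35.23 rim x 545.6 649.1 y -45.5 52.2 low v 246 u [305. 339.] chg 108
35.27 rim x 547.6 650.0 y -45.1 51.6 low v 247 u [305. 339.] chg 215
35.33 rim x 547.6 651.0 y -45.2 51.6 low v 247 u [305. 339.] chg 360
35.38 rim x 548.4 651.7 y -45.9 51.6 low v 248 u [305. 339.] chg 452
35.42 rim x 549.1 652.2 y -45.2 51.5 low v 248 u [305. 339.] chg 532
35.48 rim x 548.8 652.5 y -44.8 51.4 low v 248 u [305. 339.] chg 575
35.52 rim x 549.0 652.2 y -45.0 51.0 low v 248 u [305. 339.] chg 589
35.58 rim x 549.0 652.4 y -45.5 51.5 low v 248 u [305. 339.] chg 530
35.62 rim x 549.5 652.3 y -46.0 51.4 low v 248 u [305. 339.] chg 481
35.67 rim x 549.9 650.7 y -45.3 51.4 low v 247 u [305. 339.] chg 398
35.73 rim x 546.8 650.2 y -45.3 51.6 low v 247 u [305. 339.] chg 267
35.77 rim x 545.6 649.0 y -45.5 51.8 low v 246 u [305. 339.] chg 143
35.83 rim x 545.0 649.2 y -45.1 51.6 low v 246 u [305. 339.] chg 78
35.88 rim x 545.6 648.7 y -45.0 51.5 low v 246 u [305. 339.] chg 15
35.92 rim x 544.6 648.3 y -44.9 51.5 low v 246 u [305. 339.] chg 0
35.98 rim x 544.2 647.6 y -45.4 51.8 low v 246 u [305. 339.] chg 0
36.02 rim x 545.6 648.0 y -44.6 51.9 low v 246 u [305. 339.] chg 26
36.08 rim x 545.5 648.8 y -45.0 51.9 low v 246 u [305. 339.] chg 103
36.12 rim x 546.5 649.3 y -45.3 51.6 low v 247 u [305. 339.] chg 165
36.17 rim x 547.5 649.7 y -45.5 51.8 low v 247 u [305. 339.] chg 297
```

It still swings about ±3 mm at the rim with a 0.9 s period. I'll wait longer.

>>> play_rows([
  [[0,0,0],0],
  [[0,0,0],0],
  [[0,0,0],0],
  [[0,0,0],0],
  [[0,0,0],0],
  [[0,0,0],0],
  [[0,0,0],0],
  [[0,0,0],0],
  [[0,0,0],0],
  [[0,0,0],0],
  [[0,0,0],0],
  [[0,0,0],0],
  [[0,0,0],0],
  [[0,0,0],0],
  [[0,0,0],0],
  [[0,0,0],0],
  [[0,0,0],0],
  [[0,0,0],0],
  [[0,0,0],0],
  [[0,0,0],0],
])

```text
clock: 38.67
tcp_pos: [423.7, 4.3, 442.1]
eef_rot: [-0.027, 3.122, -0.036]
wrist_force: [0.5, -0.6, 0.6]
gripper_width: 42.3
```

>>> play_rows([
  [[0,0,0],0],
  [[0,0,0],0],
  [[0,0,0],0],
  [[0,0,0],0],
  [[0,0,0],0],
  [[0,0,0],0],
  [[0,0,0],0],
  [[0,0,0],0],
  [[0,0,0],0],
  [[0,0,0],0],
  [[0,0,0],0],
  [[0,0,0],0],
  [[0,0,0],0],
  [[0,0,0],0],
  [[0,0,0],0],
  [[0,0,0],0],
  [[0,0,0],0],
  [[0,0,0],0],
  [[0,0,0],0],
  [[0,0,0],0],
])

```text
clock: 41.18
tcp_pos: [423.7, 4.3, 442.1]
eef_rot: [-0.027, 3.122, -0.036]
wrist_force: [0.0, 0.2, -0.4]
gripper_width: 42.7
```

>>> play_rows([
  [[0,0,0],0],
  [[0,0,0],0],
  [[0,0,0],0],
  [[0,0,0],0],
  [[0,0,0],0],
  [[0,0,0],0],
  [[0,0,0],0],
  [[0,0,0],0],
  [[0,0,0],0],
  [[0,0,0],0],
  [[0,0,0],0],
  [[0,0,0],0],
  [[0,0,0],0],
  [[0,0,0],0],
  [[0,0,0],0],
  [[0,0,0],0],
  [[0,0,0],0],
  [[0,0,0],0],
  [[0,0,0],0],
  [[0,0,0],0],
])

```text
clock: 43.68
tcp_pos: [423.7, 4.3, 442.1]
eef_rot: [-0.027, 3.122, -0.036]
wrist_force: [-0.4, -0.5, -0.7]
gripper_width: 42.8
```

```bash
python3 swing.py
```

```text
43.73 rim x 545.5 648.8 y -45.2 51.5 low v 246 u [305. 339.] chg 0
43.77 rim x 544.8 648.8 y -45.6 51.9 low v 246 u [305. 339.] chg 37
43.83 rim x 544.4 648.2 y -44.9 52.0 low v 246 u [305. 339.] chg 72
43.88 rim x 544.6 648.3 y -45.0 51.5 low v 246 u [305. 339.] chg 72
43.92 rim x 544.8 648.1 y -45.2 51.9 low v 246 u [305. 339.] chg 55
43.98 rim x 544.5 648.7 y -45.4 51.7 low v 246 u [305. 339.] chg 6
44.02 rim x 545.5 649.5 y -45.6 51.6 low v 247 u [305. 339.] chg 25
44.08 rim x 547.3 650.0 y -45.2 51.5 low v 247 u [305. 339.] chg 73
44.12 rim x 545.2 650.3 y -45.2 51.7 low v 247 u [305. 339.] chg 193
44.17 rim x 547.7 650.9 y -44.9 51.5 low v 247 u [305. 339.] chg 243
44.23 rim x 549.2 652.2 y -45.9 51.4 low v 248 u [305. 339.] chg 314
44.27 rim x 549.6 652.8 y -45.2 51.6 low v 248 u [305. 339.] chg 367
44.33 rim x 548.6 651.8 y -45.3 51.3 low v 248 u [305. 339.] chg 369
44.38 rim x 548.6 651.8 y -45.7 51.2 low v 248 u [305. 339.] chg 312
44.42 rim x 548.0 651.6 y -45.5 51.6 low v 247 u [305. 339.] chg 235
44.48 rim x 548.0 650.4 y -45.5 51.8 low v 247 u [305. 339.] chg 181
44.52 rim x 548.5 650.3 y -45.4 51.7 low v 247 u [305. 339.] chg 77
44.58 rim x 546.0 650.1 y -44.8 51.2 low v 247 u [305. 339.] chg 33
44.62 rim x 545.0 648.8 y -45.1 51.6 low v 246 u [305. 339.] chg 7
44.67 rim x 546.7 648.3 y -45.3 51.9 low v 246 u [305. 339.] chg 54
44.73 rim x 544.6 647.7 y -44.6 51.9 low v 246 u [305. 339.] chg 75
44.77 rim x 545.1 648.0 y -45.1 52.1 low v 246 u [305. 339.] chg 79
44.83 rim x 544.6 648.5 y -44.8 51.8 low v 246 u [305. 339.] chg 35
44.88 rim x 544.9 649.2 y -45.4 51.6 low v 246 u [305. 339.] chg 2
```

```bash
cat > sw2.py <<'E'
from h import *
from station import bot
from scipy.optimize import curve_fit
ref=None;T=[];S=[];B=[]
for k in range(26):
    d=bot.get_image("scene"); g=cv2.cvtColor(d["frame"],cv2.COLOR_BGR2GRAY).astype(np.float32)
    W=world(d); m=(np.ptp(d["frame"].astype(int),axis=2)<45)&(d["z_map"]>0)&(W[...,2]>70)&(W[...,2]<150)&(W[...,0]>620)&(W[...,0]<680)&(abs(W[...,1])<25)
    B.append([W[m][:,0].mean(),W[m][:,2].mean()])
    p=g[218:248,306:340]
    if ref is None: ref=p; f0=g
    # track with LK
    pts=cv2.goodFeaturesToTrack(f0[200:250,300:345].astype(np.uint8),20,0.05,4)+np.float32([300,200])
    q,st,_=cv2.calcOpticalFlowPyrLK(f0.astype(np.uint8),g.astype(np.uint8),pts,None,winSize=(11,11))
    S.append(np.median((q-pts)[:,0][st[:,0]==1],0)); T.append(bot.get_obs()["clock"])
S=np.array(S);T=np.array(T);B=np.array(B)
for nm,y in (("flow v px",S[:,1]),("wall x mm",B[:,0])):
    A=lambda t,a,b,w,c:a*np.sin(w*t)+b*np.cos(w*t)+c
    po,_=curve_fit(A,T-T[0],y,[1,1,7,y.mean()]); print(nm,"amp",np.hypot(po[0],po[1]).round(2),"w",po[2].round(2),"res",(y-A(T-T[0],*po)).std().round(2))
print(T[-1],B[:,0].min(),B[:,0].max())
E
python3 sw2.py
```

```text
flow v px amp 0.47 w 7.13 res 0.06
wall x mm amp 2.48 w 7.18 res 0.1
46.175 642.8283627843294 647.7632528335836
```

>>> play_rows([
  [[0,0,0],0],
  [[0,0,0],0],
  [[0,0,0],0],
  [[0,0,0],0],
  [[0,0,0],0],
  [[0,0,0],0],
  [[0,0,0],0],
  [[0,0,0],0],
  [[0,0,0],0],
  [[0,0,0],0],
  [[0,0,0],0],
  [[0,0,0],0],
  [[0,0,0],0],
  [[0,0,0],0],
  [[0,0,0],0],
  [[0,0,0],0],
  [[0,0,0],0],
  [[0,0,0],0],
  [[0,0,0],0],
  [[0,0,0],0],
])

```text
clock: 48.68
tcp_pos: [423.7, 4.3, 442.1]
eef_rot: [-0.027, 3.122, -0.036]
wrist_force: [0.4, -0.0, -0.0]
gripper_width: 42.8
```

>>> play_rows([
  [[0,0,0],0],
  [[0,0,0],0],
  [[0,0,0],0],
  [[0,0,0],0],
  [[0,0,0],0],
  [[0,0,0],0],
  [[0,0,0],0],
  [[0,0,0],0],
  [[0,0,0],0],
  [[0,0,0],0],
  [[0,0,0],0],
  [[0,0,0],0],
  [[0,0,0],0],
  [[0,0,0],0],
  [[0,0,0],0],
  [[0,0,0],0],
  [[0,0,0],0],
  [[0,0,0],0],
  [[0,0,0],0],
  [[0,0,0],0],
])

```text
clock: 51.18
tcp_pos: [423.7, 4.3, 442.1]
eef_rot: [-0.027, 3.122, -0.036]
wrist_force: [-0.7, 0.3, -1.0]
gripper_width: 43.0
```

>>> play_rows([
  [[0,0,0],0],
  [[0,0,0],0],
  [[0,0,0],0],
  [[0,0,0],0],
  [[0,0,0],0],
  [[0,0,0],0],
  [[0,0,0],0],
  [[0,0,0],0],
  [[0,0,0],0],
  [[0,0,0],0],
  [[0,0,0],0],
  [[0,0,0],0],
  [[0,0,0],0],
  [[0,0,0],0],
  [[0,0,0],0],
  [[0,0,0],0],
  [[0,0,0],0],
  [[0,0,0],0],
  [[0,0,0],0],
  [[0,0,0],0],
])

```text
clock: 53.68
tcp_pos: [423.7, 4.3, 442.1]
eef_rot: [-0.027, 3.122, -0.036]
wrist_force: [-0.8, -0.7, -0.6]
gripper_width: 42.4
```

>>> play_rows([
  [[0,0,0],0],
  [[0,0,0],0],
  [[0,0,0],0],
  [[0,0,0],0],
  [[0,0,0],0],
  [[0,0,0],0],
  [[0,0,0],0],
  [[0,0,0],0],
  [[0,0,0],0],
  [[0,0,0],0],
  [[0,0,0],0],
  [[0,0,0],0],
  [[0,0,0],0],
  [[0,0,0],0],
  [[0,0,0],0],
  [[0,0,0],0],
  [[0,0,0],0],
  [[0,0,0],0],
  [[0,0,0],0],
  [[0,0,0],0],
])

```text
clock: 56.18
tcp_pos: [423.7, 4.3, 442.1]
eef_rot: [-0.027, 3.122, -0.036]
wrist_force: [0.3, -0.3, 0.5]
gripper_width: 42.4
```

```bash
python3 sw2.py; python3 -c "
from station import bot
print(bot.job_done())"
```

```text
flow v px amp 0.43 w 7.04 res 0.06
wall x mm amp 2.16 w 7.14 res 0.08
57.475 643.0612715032945 647.5888003047488
the job is handed in; nothing more can be done
None
```

The S-hook is home on the rail's bar near the middle and released, and the grey tin pail hangs by its handle in the lower curl. I handed the job in at about 57.5 s; it reports no verdict.

- **Hook:** I lifted it off the caddy strip and felt forward until the front leg touched the bar (about 2 N). Then I backed off slightly and lowered it until it stopped. The saddle underside measured about 310 mm high and within about 10 mm of the rail's middle along the bar.
- **Pail:** I pinched the grey pail's handle at its corner on the robot's side. The move interface allows no tilt, so the gripper stayed vertical instead of leaning back. To leave room for it I hung the handle's middle about 12 mm nearer the robot than the curl's centre, inside the 20 mm limit. The handle hung close to level, between 0 and 0.05 rad in the pictures, and the pail is clear of the shelf by about 40 mm (worked out from the handle's height).
- **Not perfectly still:** The pail was still swinging slightly at hand-in, about ±2.2 mm at mid-height with a 0.9 s period. That is a peak of about 15 mm/s and under 0.1 rad/s, below the limits of 30 mm/s and 0.3 rad/s. I waited about 26 s for it to settle, but it died down slowly.
- **Surroundings:** In the final top picture the bystanders look unmoved by eye; the automatic before/after comparison stopped on a script error and I did not rerun it. The open gripper stood about 100 mm in front of the pail and touched nothing.
- **Cameras:** The two fixed cameras disagreed by 5 to 10 mm in depth (x), so I went by the wrist camera and the feel of contact for the bar.

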